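# Put the spice jars back in the tilting rack and set it to its reading slope

### The arm

A 6-joint arm with a two-finger parallel gripper is mounted at the origin on a cart in front of the work surface, level with it; the furniture and walls round the work are solid. World frame = base frame: x ahead of the robot, y to its left, z up, the work surface at z = 0. Lengths are in m, angles in rad, forces in N, time in s.
With the tool pointing down it reaches from about 0.25 to 0.775 m from the base axis. Payload 4 kg.
Tool frame: the origin (TCP) lies midway between the tips of the shut fingers; the grasp point (between the pads) lies grip_point_offset behind it (grip_point_offset is the distance from the TCP to the grasp point, in m); z points along the fingers, y is the line along which they close (so a half turn about z gives the same grasp; the last joint's range is limited). The gripper opens to 94 mm and grips with 3 to 60 N. Pads are 16 mm wide; open, the fingers measure 119 mm over their backs; the gripper's body (75 mm by 177 mm) begins 78 mm behind the grasp point.
Start: joints at [-1.251, 0.087, 1.371, -0, 1.684, -0.103], TCP at [0.226, -0.502, 0.206] pointing down, gripper open.
Joint ranges: [-3.1, 3.1], [-0.76, 2.03], [0.27, 2.55], [-1.08, 4.22], [0.17, 2.65], [-2.57, 2.57]. Speed limits (rad/s): [2.79, 2.79, 3.14, 3.14, 3.14, 3.14].

### API

Orientations are given as [roll, pitch, yaw] about the fixed x, y, z axes, in that order (R = Rz(yaw) Ry(pitch) Rx(roll)).
In Python, from bench import * gives the robot as it stands. The module is installed in compiled form; this text tells all that it offers.
- The arm moves only by the tool apply_moves, never from a script. Its argument "commands" is a list of rows, each a list of 7 numbers: the turn, a rotation vector about the world's x, y, z in rad, then the shift along the world's x, y, z in m, then the opening in per cent of the stroke, from 0 (shut) to 100 (fully open). In form: [[ax, ay, az, x, y, z, jaw], ...]. A call has exactly 5 rows; each row is the pose to reach, as a shift and turn from the pose commanded when the call began; what a row does not reach only later rows make up. A row lasts 1/10 s, in which the tool goes at most 50 mm and 8.59 degrees, less where a joint would pass 70% of its speed; a pose out of reach is approached as far as the arm can. A call with a gripper value outside its range is refused whole. The fingers move at their own pace and stop on an object; the grip force is fixed at half the most. Time passes only in rows, so rows that repeat a pose let the fingers close, or fill a call up. It gives the time, the measured TCP pose, the force, the opening and the grip force at its end, in the units of the state.
- get_obs(): the state, without advancing time (a new reading comes with each control period).
- snapshot(name): name is "side" or "top" or "wrist"; returns a dict with "pixels" (420x560x3 uint8, red, green, blue), "vertical_fov" (degrees; the focal length in pixels is half the picture's height over the tangent of half this angle, whatever the lens; pixels are square), "cx", "cy" (the principal point, pixels), "rvec" (rotation vector, rad) and "tvec" (3), from world to camera coordinates, as OpenCV has them. Camera axes: x right, y down, z forward; pixel columns grow to the right and rows downward; lengths in m; the calibration is good to about 2 mm. The wrist camera is an equidistant fisheye: a pixel r from the principal point sees the ray r / f radians off the axis. A picture is of the moment at which its call begins. There is no depth.
- close_job(): hands the job in; it is judged then, once.
Trained networks look in the newest picture that a camera, given by its name, has taken for a name from the list of things; names that differ only in an ending like _2 or _b are one class to them, and where a whole thing is asked for, a point or a joint stands for the part that bears it (a point fixed in the world has none). Each returns a list of dicts, best first, with "score" (0 to 1); they miss things now and then, are a little off and sometimes report something else, mostly with a low value. They report only what shows in the picture. A call takes as long as a camera call. They do not tell look-alikes from the thing itself.
- masks_of(camera, query): "mask" (420x560 bool, what is visible of it) and "extent" ([left, top, right, bottom] in pixels, round what is visible of it).
- place_of(camera, query): "pixel" ([column, row] in pixels: a listed point, or the origin of a listed thing).
The state is a dict: "time": time; "joint_positions": joint angles; "qvel": joint speeds; "joint_torque": joint torques, N m; "tool_pos": TCP position; "ee_rot": TCP orientation; "wrist_force": force on the tool from outside, world axes, zero at the start; "wrist_torque": the same for the moment, N m; "width": finger opening in m; "finger_force": force on a finger pad.
Only numpy, scipy, OpenCV 4.12 (cv2) and the standard library are available. Lean on these libraries where they do the work, as an engineer would, in place of code of your own. Each camera call takes 0.05 s, during which the arm holds its last target. There are 200 camera calls.

### The job

Put the two standing spice jars back in the tilting spice rack: lay each on its side in an empty groove of its own, foot against the front ledge and lid up the slope, without dropping it. Pull the sprung plunger on the rack's right side and raise the tray from its flat stowed position to the next hole up, the middle one of three, with the pin fully home in it (before or after loading, as suits you). The third jar stays in its groove, and the pepper mill, tin, oil bottle and garlic stay standing where they are.

Things in the scene. Friction and masses are not known exactly. Their poses are not given: they have to be found in the camera images.
- rack: fixed base of the spice rack: dark steel plate 170 mm deep (x), 274 mm wide (119 left, 155 right of the origin), top 9 mm above the worktop; origin at worktop level. x points away from the cook, along the grooves (up the slope), y to the rack's left, z up. Bolted down; place and yaw (-0.45 to 0.05 rad) vary. Hinge line of the tray: along y at x = -70, z = 34 mm
- mid_hole (a point): middle hole of the upright 4 mm steel index plate on the rack's right (y = -130 to -134 mm in the rack's frame): an arc round the hinge, radius 88 to 122 mm, up to about 146 mm above the worktop, with three 9 mm holes for the 6 mm pin at radius 105 mm, at 0, 27 and 54 degrees above level. Axes as the rack's
- spice_tray (a joint): angle of the wooden tray about its hinge, rad: 0 = flat (start, pin in the lowest hole), 0.471 = middle hole (wanted; it settles up to 0.02 lower as the pin has 3 mm play), 0.942 = top hole; stops at -0.03 and 1.02; positive lifts the rear. Tray 216 mm wide, running 126 mm back from the hinge, 0.45 kg; it falls back if let go with the pin out
- hinge (a point): middle of the tray's hinge line; its axes turn with the tray: x up the slope, y to the left along the hinge, z square to the tray
- plunger (a joint): how far the plunger is pulled out, m: 0 = pin fully home in a hole, about 0.007 = pin end riding on the plate between holes, 0.011 = outer stop. Its spring drives it home with 5 N at 0, 9 N at 0.011
- knob (a point): middle of the plunger's round black knob, 18 mm diameter, 26 mm long along the hinge direction, on a steel side arm right of the index plate: 105 mm up the slope from the hinge, 190 mm right of the tray's middle (pin home); 35 mm of barrel (17 mm diameter) between arm and knob. Pull it to the right (-y of the rack) 8 to 10 mm, swing it up about the hinge, let it in again
- lane_left (a point): left groove, already holding a jar: point on the front ledge's inner face, on the axis of a jar lying in the groove (27 mm above the hinge line, square to the tray); x up the slope along the groove, y left, z square to the tray. The ledge reaches to 5 mm below the jar axis
- lane_middle (a point): middle groove, empty; same point and axes. Grooves are 68 mm apart: pairs of half-round saddles, radius 21.5 mm, 11 mm deep, in two cross bars 12 mm thick whose middles lie 18.5 and 83.5 mm from the ledge face. The bars' ridges between grooves reach to 10 mm below the jar axis; between the bars the tray is open, side rails 23 mm below the axis, the base plate lower
- lane_right (a point): right groove, empty; same point and axes. The index plate's inner face stands 62 mm to its right
- jar_blue: spice jar to lay in the rack: clear jar with a dark lid and a blue and red label, round, 41 mm diameter, 105 mm long, about 0.11 kg; origin at the centre of its foot, z along it to the lid; stands upright on the worktop at the start
- jar_green: spice jar to lay in the rack: the same jar with a black label with green leaves; origin and axes alike; stands upright on the worktop at the start. The two standing jars swap places between starts
- jar_lying: third such jar (blue and red label), lying in the left groove from the start, foot at the ledge; origin and axes alike
- pepper_mill: bystander between the standing jars: dark wooden pepper mill, 58 mm diameter, 170 mm tall, origin at the centre of its foot
- tomato_tin: bystander: tin, 75 mm diameter, 58 mm tall, origin at the centre of its foot
- oil_bottle: bystander: dark green oil bottle with a yellow cap, 61 mm wide, 268 mm tall, origin at the centre of its foot. Behind and above it hangs the corner wall cabinet, from about 0.44 m up, beyond x = 0.58 m and left of y = 0; another wall cabinet hangs as high left of y = 0.55 m
- garlic: bystander: garlic bulb, 54 mm wide, 53 mm tall, origin under its centre
Mind the look-alikes: they are no part of the job. Leave any orange or pink look-alike of the jar_green alone.

How it is judged:
By the outcome, as a careful person would: the job done as asked, in the order asked, and still so for the second after the job is handed in, with the robot touching nothing.
It also fails if it takes over 72 s, if anything falls off the work surface, if the arm or the gripper's body presses on something with over 40 N, if the wrist force passes 120 N, or if a joint passes its speed limit or range.

## Working session

There is one attempt and no reset: what is moved stays moved. The work goes in short steps, Python scripts to look and compute and a tool call to move; the robot and the scene stay as the last step left them, time stands still between calls to the robot, and variables do not carry over. Pictures are saved under pics/ and viewed, at most 13 in all, crops included, and the job is handed in when it is done.

Besides the shell and the picture viewer there is one more tool, called after ">>>" by a JSON object that holds its "api" and its "payload", one argument or row to a line. apply_moves: Moves the arm, as the interface text tells. Its arguments: {"type":"object","properties":{"commands":{"type":"array"}},"required":["commands"]}

```bash
mkdir -p pics
cat > h.py <<'E'
from bench import *
import numpy as np, cv2
from scipy.spatial.transform import Rotation as R
def K(s):
    f=210/np.tan(np.radians(s["vertical_fov"])/2); return f
def ray(s,px):
    f=K(s); Rm=cv2.Rodrigues(np.array(s["rvec"],float))[0]; t=np.array(s["tvec"],float).ravel()
    d=np.array([px[0]-s["cx"],px[1]-s["cy"]])/f
    if s.get("fish"):
        th=np.linalg.norm(d); v=np.array([*(d/max(th,1e-9)*np.sin(th)),np.cos(th)])
    else: v=np.array([*d,1.]); v/=np.linalg.norm(v)
    return -Rm.T@t, Rm.T@v
def atz(s,px,z):
    c,v=ray(s,px); return c+v*(z-c[2])/v[2]
def tri(a,b):
    (c1,v1),(c2,v2)=a,b
    A=np.stack([v1,-v2],1); l=np.linalg.lstsq(A,c2-c1,rcond=None)[0]
    p,q=c1+l[0]*v1,c2+l[1]*v2
    return (p+q)/2,np.linalg.norm(p-q)
def proj(s,P):
    Rm=cv2.Rodrigues(np.array(s["rvec"],float))[0]; t=np.array(s["tvec"],float).ravel()
    p=Rm@np.array(P)+t; f=K(s)
    if s.get("fish"):
        r=np.hypot(p[0],p[1]); th=np.arctan2(r,p[2]); return np.array([s["cx"],s["cy"]])+f*th*p[:2]/r
    return np.array([s["cx"],s["cy"]])+f*p[:2]/p[2]
def snap(n,save=None):
    s=snapshot(n); s["fish"]=(n=="wrist")
    if save: cv2.imwrite(f"pics/{save}.png",s["pixels"][:,:,::-1])
    return s
E
cat > a.py <<'E'
from h import *
o=get_obs(); print({k:np.round(v,3).tolist() for k,v in o.items()})
S={n:snap(n,n+"0") for n in("side","top","wrist")}
names="rack mid_hole hinge knob lane_left lane_middle lane_right jar_blue jar_green jar_lying pepper_mill tomato_tin oil_bottle garlic".split()
for n in S: print(n,K(S[n]),S[n]["cx"],S[n]["cy"],ray(S[n],(280,210)))
for q in names:
    P={n:place_of(n,q) for n in S}
    for n in S: print(q,n,[(np.round(d["pixel"],1).tolist(),round(d["score"],2),np.round(atz(S[n],d["pixel"],0),3).tolist()) for d in P[n][:3]])
    if P["side"] and P["top"]: print("   tri",tri(ray(S["side"],P["side"][0]["pixel"]),ray(S["top"],P["top"][0]["pixel"])))
import pickle; pickle.dump(S,open("S0.pkl","wb"))
cv2.imwrite("pics/both0.png",cv2.resize(np.hstack([S["side"]["pixels"],S["top"]["pixels"]])[:,:,::-1],(800,300)))
E
python3 a.py; grep -c . /dev/null; python3 -c "import bench;print([x for x in dir(bench) if x[0]!='_'])"
```

```text
{'time': 0.0, 'joint_positions': [-1.251, 0.088, 1.372, 0.0, 1.684, -0.103], 'qvel': [-0.0, -0.001, -0.0, 0.0, -0.002, 0.001], 'joint_torque': [-0.001, -34.018, -30.243, 0.072, 0.033, -0.0], 'tool_pos': [0.226, -0.501, 0.204], 'ee_rot': [-3.139, -0.0, 0.423], 'wrist_force': [-0.157, 0.246, -0.035], 'wrist_torque': [-0.04, -0.021, -0.021], 'finger_force': 0.0, 'width': 0.094}
side 405.8398358123425 283.2026233280055 204.56226839163952 (array([ 0.61873896, -0.94579473,  0.5844237 ]), array([-0.09871589,  0.86846344, -0.48582551]))
top 506.2277552815713 278.84018472552856 208.23272096174193 (array([0.31502752, 0.0089105 , 1.31582765]), array([ 0.15921385,  0.0014196 , -0.9872431 ]))
wrist 325.19226210127806 282.67248676042425 209.5901620197876 (array([ 0.28880125, -0.47244546,  0.38324064]), array([-0.22681168, -0.09055212, -0.96971995]))
rack side [([267.2, 268.4], 0.69, [0.501, -0.185, 0.0])]
rack top [([353.2, 219.6], 0.66, [0.502, -0.181, 0.0]), ([321.3, 225.3], 0.27, [0.487, -0.097, 0.0])]
rack wrist []
   tri (array([ 0.50165855, -0.18182011, -0.00215591]), np.float64(0.0018772318
[... 2737 characters left out ...]
 0.6, [0.298, 0.258, 0.0])]
tomato_tin top [([228.1, 266.9], 0.73, [0.378, 0.145, 0.0]), ([191.5, 291.5], 0.6, [0.315, 0.237, 0.0])]
tomato_tin wrist []
   tri (array([0.35407762, 0.13132188, 0.06615436]), np.float64(0.042989935051373995))
oil_bottle side [([326.5, 216.2], 0.62, [0.637, 0.076, 0.0])]
oil_bottle top [([427.6, 234.2], 0.65, [0.464, -0.375, 0.0]), ([252.4, 168.9], 0.61, [0.638, 0.085, 0.0])]
oil_bottle wrist []
   tri (array([ 0.53599016, -0.31232824,  0.21031344]), np.float64(0.18993195176479866))
garlic side []
garlic top [([227.0, 272.6], 0.56, [0.363, 0.147, 0.0])]
garlic wrist []
0
['IKError', 'close_job', 'get_obs', 'grip_point_offset', 'masks_of', 'place_of', 'snapshot']
```

View pics/side0.png

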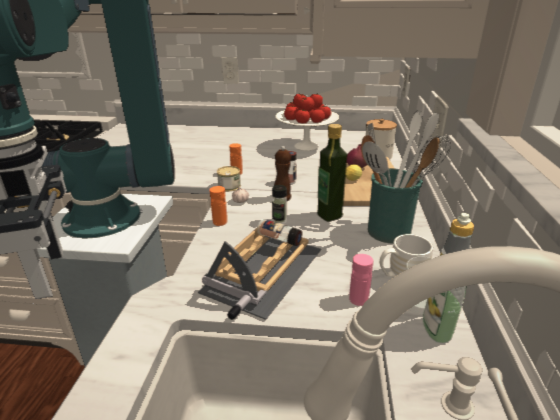

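View pics/top0.png

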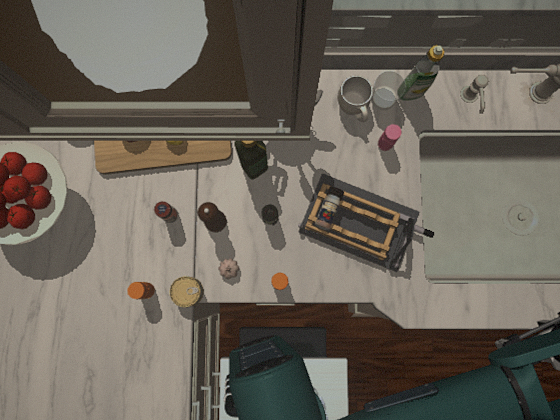

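```bash
cat > b.py <<'E'
from h import *
import pickle
from scipy.optimize import least_squares
S=pickle.load(open("S0.pkl","rb")); print("gpo",grip_point_offset)
S={n:snap(n) for n in("side","top")}
def rp(p,L): c,s=np.cos(p[2]),np.sin(p[2]); return np.array([p[0]+c*L[0]-s*L[1],p[1]+s*L[0]+c*L[1],L[2]])
def pts(p):
    x=p[3]
    return {"rack":(0,0,0),"hinge":(-.07,0,.034),"knob":(.035,-.19,.034),"mid_hole":(.0236,-.132,.0817),"lane_left":(-.07+x,.068,.061),"lane_middle":(-.07+x,0,.061),"lane_right":(-.07+x,-.068,.061),"jar_lying":(-.07+x,.068,.061)}
obs={}
for n in S:
    for q in pts([0]*4):
        obs[n,q]=[np.array(d["pixel"]) for d in place_of(n,q)[:3]]
def res(p):
    r=[]
    for (n,q),c in obs.items():
        if c:
            e=[proj(S[n],rp(p,pts(p)[q]))-d for d in c]; r+=list(min(e,key=np.linalg.norm))
    return np.array(r)
f=least_squares(res,[.5,-.18,-.37,.01],loss="soft_l1",f_scale=2); p=f.x; print("rack",p.round(4))
for (n,q),c in obs.items(): print(n,q,proj(S[n],rp(p,pts(p)[q])).round(1),[d.round(1).tolist() for d in c])
for q in("knob","mid_hole","lane_middle","lane_right","hinge"): print(q,rp(p,pts(p)[q]).round(4))
def ext(s,x,y,r,h,z0=0):
    a=np.linspace(0,6.283,60); P=np.array([proj(s,(x+r*np.cos(t),y+r*np.sin(t),z)) for t in a for z in(z0,h)])
    return np.r_[P.min(0),P.max(0)]
for q,g,r,h in(("jar_green",(.5,.047),.0205,.105),("jar_blue",(.505,.305),.0205,.105),("pepper_mill",(.49,.183),.029,.17),("tomato_tin",(.31,.23),.0375,.058),("garlic",(.35,.14),.027,.053)):
    for n in S:
        for d in masks_of(n,q)[:4]:
            e=np.array(d["extent"]); k=least_squares(lambda v:ext(S[n],v[0],v[1],r,h)-e,g)
            print(q,n,round(d["score"],2),e.round(0).tolist(),k.x.round(4),"rms",np.sqrt(np.mean(k.fun**2)).round(2))
im=S["top"]["pixels"].copy(); im2=S["side"]["pixels"].copy()
c=[(-.085,-.155,.009),(.085,-.155,.009),(.085,.119,.009),(-.085,.119,.009)]
for I,n in((im,"top"),(im2,"side")):
    cv2.polylines(I,[np.array([proj(S[n],rp(p,k)) for k in c],np.int32)],True,(255,0,0))
    for k in pts(p).values(): cv2.circle(I,tuple(int(v) for v in proj(S[n],rp(p,k))),2,(0,255,255),-1)
a=cv2.resize(im[150:300,270:450],(540,450),interpolation=cv2.INTER_CUBIC); b=cv2.resize(im2[200:330,190:340],(260,225))
b=cv2.resize(im2[200:330,190:340],None,fx=1.73,fy=1.73)
cv2.imwrite("pics/fit.png",np.hstack([a,cv2.copyMakeBorder(b,0,450-b.shape[0],0,0,cv2.BORDER_CONSTANT)])[:,:,::-1])
E
python3 b.py
```

```text
gpo 0.0188
rack [ 0.5049 -0.1797 -0.3983  0.0071]
side rack [269.1 267.1] [[270.4, 265.9]]
side hinge [243.6 247.1] [[244.8, 249.6]]
side knob [234.3 311. ] [[259.4, 230.1], [233.8, 309.5]]
side mid_hole [244.9 272.9] [[246.6, 273.0]]
side lane_left [260.7 225.3] [[259.6, 225.7]]
side lane_middle [245.6 238.4] [[242.6, 237.5], [258.8, 226.9]]
side lane_right [228.7 253.1] [[230.9, 256.6], [230.8, 310.6]]
side jar_lying [260.7 225.3] [[260.6, 229.1]]
top rack [352.6 218.6] [[352.8, 218.5]]
top hinge [344.2 241.8] [[343.4, 244.7]]
top knob [429. 233.] [[324.0, 227.7], [430.0, 234.2], [346.1, 237.2]]
top mid_hole [410.8 225.9] [[408.2, 225.4]]
top lane_left [321.3 227.5] [[320.8, 227.4]]
top lane_middle [346.7 238.1] [[346.8, 237.4], [427.5, 232.6]]
top lane_right [372.2 248.8] [[371.3, 253.0], [322.9, 227.2]]
top jar_lying [321.3 227.5] [[326.5, 226.5]]
knob [ 0.4635 -0.3684  0.034 ]
mid_hole [ 0.4755 -0.3105  0.0817]
lane_middle [ 0.447  -0.1553  0.061 ]
lane_right [ 0.4206 -0.218   0.061 ]
hinge [ 0.4404 -0.1525  0.034 ]
jar_green side 0.92 [352.0, 257.0, 375.0, 304.0] [ 0.7136 -0.27
[... 568 characters left out ...]
0, 184.0] [0.52   0.2994] rms 1.72
jar_blue top 0.6 [154.0, 204.0, 178.0, 223.0] [0.507  0.2978] rms 1.33
pepper_mill side 0.67 [276.0, 143.0, 290.0, 199.0] [0.4993 0.1903] rms 2.17
pepper_mill side 0.26 [202.0, 227.0, 309.0, 320.0] [ 0.4977 -0.3247] rms 26.24
pepper_mill top 0.96 [198.0, 204.0, 226.0, 235.0] [0.4875 0.1753] rms 1.95
tomato_tin side 0.69 [215.0, 164.0, 242.0, 191.0] [0.3122 0.2481] rms 1.08
tomato_tin side 0.33 [273.0, 188.0, 290.0, 222.0] [0.5061 0.0766] rms 3.58
tomato_tin top 0.84 [170.0, 277.0, 203.0, 308.0] [0.3132 0.2431] rms 0.56
garlic side 0.52 [233.0, 189.0, 249.0, 203.0] [0.3784 0.1293] rms 3.63
garlic top 0.53 [218.0, 258.0, 233.0, 278.0] [0.3723 0.1476] rms 2.92
```

View pics/fit.png

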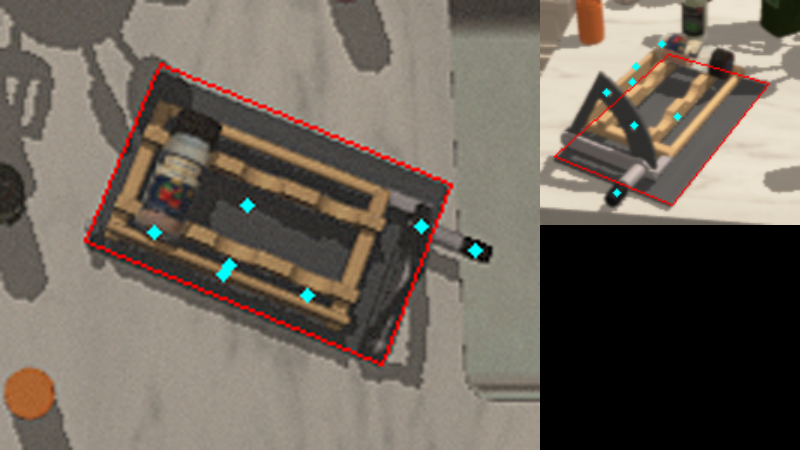

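>>> {"api": "apply_moves", "payload": {
  "commands": [
    [0,0,0.15,0.047,0.026,-0.014,60],
    [0,0,0.3,0.094,0.052,-0.028,60],
    [0,0,0.45,0.141,0.078,-0.042,60],
    [0,0,0.6,0.188,0.104,-0.056,60],
    [0,0,0.75,0.2375,0.133,-0.07,60]
  ]
}}

```text
time: 4.15
tool_pos: [0.4385, -0.3826, 0.1426]
ee_rot: [3.141, 0.0, 1.179]
wrist_force: [0.5, -0.2, 0.2]
width: 0.0581
finger_force: 0.0
```

```bash
cat > c.py <<'E'
from h import *
o=get_obs(); print(o["time"],np.round(o["tool_pos"],4),np.round(o["ee_rot"],3),np.round(o["wrist_force"],2),o["width"])
s=snap("wrist","w1"); p=np.array([.5049,-.1797,-.3983])
d=place_of("wrist","knob"); print([(x["pixel"],x["score"],atz(s,x["pixel"],.034)) for x in d[:3]])
print("expected px",proj(s,(.4635,-.3684,.034)))
for q in("lane_middle","lane_right","mid_hole"):
    z=.0817 if q=="mid_hole" else .061
    print(q,[(np.round(x["pixel"]),round(x["score"],2),atz(s,x["pixel"],z).round(4)) for x in place_of("wrist",q)[:2]])
for x in masks_of("wrist","knob")[:2]:print(x["extent"],x["score"])
E
python3 c.py
```

```text
4.15 [ 0.4385 -0.3826  0.1426] [3.141 0.    1.179] [ 0.47 -0.21  0.15] 0.05807352672616249
[([298.0, 186.0], 0.79, array([ 0.45802177, -0.36910756,  0.034     ]))]
expected px [303.36637041 182.99467883]
lane_middle []
lane_right [(array([185.,  43.]), 0.95, array([ 0.4197, -0.2171,  0.061 ]))]
mid_hole [(array([290., 119.]), 0.58, array([ 0.4721, -0.3122,  0.0817]))]
[293.3, 120.9, 311.6, 198.8] 0.66
```

View pics/w1.png

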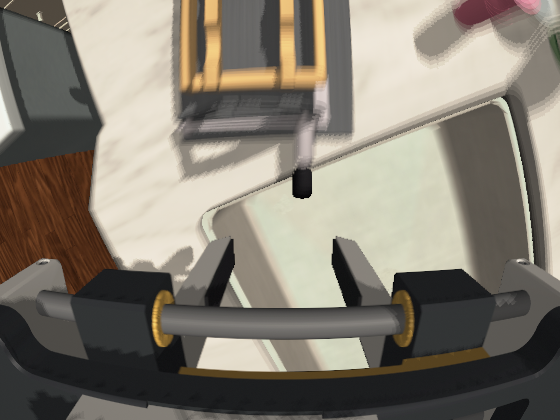

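>>> {"api": "apply_moves", "payload": {
  "commands": [
    [0,0,0,0.025,0.0142,-0.03,60],
    [0,0,0,0.025,0.0142,-0.07,60],
    [0,0,0,0.025,0.0142,-0.1,60],
    [0,0,0,0.025,0.0142,-0.1274,60],
    [0,0,0,0.025,0.0142,-0.1274,60]
  ]
}}

```text
time: 4.95
tool_pos: [0.4582, -0.3685, 0.0115]
ee_rot: [-3.133, -0.003, 1.17]
wrist_force: [-0.8, 0.4, -1.1]
width: 0.0564
finger_force: 0.0
```

>>> {"api": "apply_moves", "payload": {
  "commands": [
    [0,0,0,0,0,0,0],
    [0,0,0,0,0,0,0],
    [0,0,0,0,0,0,0],
    [0,0,0,0,0,0,0],
    [0,0,0,0,0,0,0]
  ]
}}

```text
time: 5.45
tool_pos: [0.4625, -0.3699, 0.0167]
ee_rot: [3.14, 0.001, 1.173]
wrist_force: [0.7, 0.8, -0.1]
width: 0.0199
finger_force: 0.0
```

>>> {"api": "apply_moves", "payload": {
  "commands": [
    [0,0,0,0,0,0,0],
    [0,0,0,0,0,0,0],
    [0,0,0,-0.0012,-0.0028,0,0],
    [0,0,0,-0.0024,-0.0056,0,0],
    [0,0,0,-0.0037,-0.0088,0,0]
  ]
}}

```text
time: 5.95
tool_pos: [0.46, -0.3753, 0.0154]
ee_rot: [3.141, -0.006, 1.174]
wrist_force: [3.1, 6.9, 4.5]
width: 0.0166
finger_force: 30.0
```

>>> {"api": "apply_moves", "payload": {
  "commands": [
    [0,0,0,0,0,0,0],
    [0,0,0,0,0,0,0],
    [0,0,0,0,0,0,0],
    [0,0,0,0,0,0,0],
    [0,0,0,0,0,0,0]
  ]
}}

```text
time: 6.45
tool_pos: [0.46, -0.3754, 0.0154]
ee_rot: [3.141, -0.006, 1.174]
wrist_force: [4.8, 6.4, 2.2]
width: 0.0169
finger_force: 30.0
```

>>> {"api": "apply_moves", "payload": {
  "commands": [
    [0,0,0,-0.0006,-0.0014,0,0],
    [0,0,0,-0.0012,-0.0028,0,0],
    [-0.0271,-0.0644,0,-0.0002,-0.0032,0.0074,0],
    [-0.0542,-0.1287,0,0.0003,-0.0034,0.0148,0],
    [-0.0813,-0.1931,0,0.0003,-0.0034,0.0222,0]
  ]
}}

```text
time: 6.95
tool_pos: [0.4606, -0.3783, 0.0369]
ee_rot: [2.929, -0.007, 1.174]
wrist_force: [7.0, 5.2, -2.1]
width: 0.017
finger_force: 30.0
```

```bash
cat > st.py <<'E'
from h import *
o=get_obs(); p=np.array([.5049,-.1797]); c,s_=np.cos(-.3983),np.sin(-.3983); ex=np.array([c,s_]);ey=np.array([-s_,c])
t=np.array(o["tool_pos"]); Rm=R.from_euler("xyz",o["ee_rot"]).as_matrix(); g=t-.0188*Rm[:,2]
f=np.array(o["wrist_force"]); d=g[:2]-p
print(o["time"],"tcp",t.round(4),"rpy",np.round(o["ee_rot"],3),"F",f.round(1),"Frack",np.round([f[:2]@ex,f[:2]@ey,f[2]],1),"w",round(o["width"],4),round(float(o["finger_force"]),1))
X,Y,Z=d@ex,d@ey,g[2]; print("grasp in rack mm",np.round([X*1e3,Y*1e3,Z*1e3],1),"angle about hinge",np.degrees(np.arctan2(Z-.034,X+.07)).round(2),"rad",round(np.hypot(Z-.034,X+.07)*1e3,1))
print("tool axes rack: z",np.round([Rm[:2,2]@ex,Rm[:2,2]@ey,Rm[2,2]],3),"y",np.round([Rm[:2,1]@ex,Rm[:2,1]@ey,Rm[2,1]],3),"q",np.round(o["joint_positions"],2))
E
python3 st.py
```

```text
6.95 tcp [ 0.4606 -0.3783  0.0369] rpy [ 2.929 -0.007  1.174] F [ 7.   5.2 -2.1] Frack [ 4.4  7.5 -2.1] w 0.017 30.0
grasp in rack mm [  32.3 -200.4   55.3] angle about hinge 11.74 rad 104.5
tool axes rack: z [ 0.211  0.007 -0.978] y [0.978 0.    0.211] q [-0.84  0.14  1.67  0.11  1.14 -0.48]
```

>>> {"api": "apply_moves", "payload": {
  "commands": [
    [-0.0271,-0.0644,0,-0.0005,0.0002,0.0074,0],
    [-0.0542,-0.1287,0,-0.0014,0.0006,0.0148,0],
    [-0.0745,-0.177,0,-0.0024,0.001,0.0203,0],
    [-0.0745,-0.177,0,-0.0012,0.0038,0.0203,0],
    [-0.0745,-0.177,0,-0.0001,0.0065,0.0203,0]
  ]
}}

```text
time: 7.45
tool_pos: [0.4594, -0.3738, 0.0582]
ee_rot: [2.738, -0.002, 1.173]
wrist_force: [2.1, -2.3, -0.7]
width: 0.017
finger_force: 30.0
```

```bash
python3 st.py
```

```text
7.45 tcp [ 0.4594 -0.3738  0.0582] rpy [ 2.738e+00 -2.000e-03  1.173e+00] F [ 2.1 -2.3 -0.7] Frack [ 2.9 -1.3 -0.7] w 0.017 30.0
grasp in rack mm [  25.9 -196.6   75.5] angle about hinge 23.4 rad 104.5
tool axes rack: z [ 0.392  0.002 -0.92 ] y [ 0.92  -0.     0.392] q [-0.89 -0.    1.82  0.23  0.98 -0.59]
```

>>> {"api": "apply_moves", "payload": {
  "commands": [
    [-0.0135,-0.0322,0,-0.0008,0.0003,0.0036,0],
    [-0.0203,-0.0483,0,-0.0007,0.0019,0.0054,0],
    [-0.0271,-0.0644,0,-0.0006,0.0035,0.0072,0],
    [-0.0271,-0.0644,0,-0.0002,0.0044,0.0072,0],
    [-0.0305,-0.0725,0,-0.0004,0.0045,0.0081,0]
  ]
}}

```text
time: 7.95
tool_pos: [0.4587, -0.3692, 0.0664]
ee_rot: [2.66, -0.003, 1.174]
wrist_force: [5.3, 4.6, -1.0]
width: 0.0166
finger_force: 30.0
```

```bash
python3 st.py
```

```text
7.95 tcp [ 0.4587 -0.3692  0.0664] rpy [ 2.66  -0.003  1.174] F [ 5.3  4.6 -1. ] Frack [ 3.1  6.3 -1. ] w 0.0166 30.0
grasp in rack mm [  22.2 -192.6   83.1] angle about hinge 28.04 rad 104.5
tool axes rack: z [ 0.463  0.003 -0.886] y [ 0.886 -0.     0.463] q [-0.91 -0.06  1.88  0.3   0.91 -0.65]
```

>>> {"api": "apply_moves", "payload": {
  "commands": [
    [0,0,0,0.0008,0.0018,0,0],
    [0,0,0,0.0012,0.0028,0,0],
    [0,0,0,0.0012,0.0028,-0.001,0],
    [0,0,0,0.0012,0.0028,-0.001,0],
    [0,0,0,0.0012,0.0028,-0.001,0]
  ]
}}

```text
time: 8.45
tool_pos: [0.4593, -0.3686, 0.066]
ee_rot: [2.66, 0.001, 1.172]
wrist_force: [-0.6, -0.6, 3.0]
width: 0.0169
finger_force: 30.0
```

```bash
python3 st.py
```

```text
8.45 tcp [ 0.4593 -0.3686  0.066 ] rpy [2.660e+00 1.000e-03 1.172e+00] F [-0.6 -0.6  3. ] Frack [-0.3 -0.8  3. ] w 0.0169 30.0
grasp in rack mm [  22.5 -191.8   82.6] angle about hinge 27.72 rad 104.5
tool axes rack: z [ 0.463 -0.001 -0.886] y [0.886 0.    0.463] q [-0.91 -0.06  1.89  0.29  0.91 -0.64]
```

>>> {"api": "apply_moves", "payload": {
  "commands": [
    [0,0,0,0,0,0,60],
    [0,0,0,0,0,0,60],
    [0,0,0,0,0,0,60],
    [0,0,0,-0.017,0.007,0.036,60],
    [0,0,0,-0.034,0.014,0.071,60]
  ]
}}

```text
time: 8.95
tool_pos: [0.4242, -0.3525, 0.1344]
ee_rot: [2.666, -0.002, 1.173]
wrist_force: [-0.2, -1.1, 0.8]
width: 0.0533
finger_force: 0.0
```

```bash
python3 st.py
cat > plan.py <<'E'
from h import *
def tool(phi,al):   # heading phi, al below horizontal, camera side up
    z=np.array([np.cos(al)*np.cos(phi),np.cos(al)*np.sin(phi),-np.sin(al)]); y=np.array([np.sin(phi),-np.cos(phi),0]); return np.stack([np.cross(y,z),y,z],1)
def plan(G,phi,al,back=0.):
    o=get_obs(); R0=R.from_euler("xyz",o["ee_rot"]).as_matrix(); Rt=tool(phi,al)
    T=np.array(G)+(.0188-back)*Rt[:,2]; w=R.from_matrix(Rt@R0.T).as_rotvec(); d=T-np.array(o["tool_pos"])
    n=max(np.linalg.norm(w)/.149,np.linalg.norm(d)/.049)
    print("turn",w.round(4),"deg",np.degrees(np.linalg.norm(w)).round(1),"shift",d.round(4),"rows",n.round(1),"TCP goal",T.round(4))
    for k in range(1,int(np.ceil(n/5))+1): print("  per-call seq; frac/row",round(1/n,3))
    return w,d
E
python3 - <<'E'
from plan import *
plan((.503,.035,.055),0,np.radians(35),.12)
E
```

```text
8.95 tcp [ 0.4242 -0.3525  0.1344] rpy [ 2.666e+00 -2.000e-03  1.173e+00] F [-0.2 -1.1  0.8] Frack [ 0.3 -1.1  0.8] w 0.0533 0.0
grasp in rack mm [ -16.  -190.6  151.1] angle about hinge 65.22 rad 129.0
tool axes rack: z [ 0.458  0.003 -0.889] y [ 0.889 -0.     0.458] q [-0.95 -0.21  1.87  0.28  1.08 -0.64]
turn [ 0.9117 -0.5563 -0.8361] deg 77.7 shift [-0.0041  0.3875 -0.0213] rows 9.1 TCP goal [0.4201 0.035  0.113 ]
  per-call seq; frac/row 0.11
  per-call seq; frac/row 0.11
```

>>> {"api": "apply_moves", "payload": {
  "commands": [
    [0.1,-0.061,-0.092,0,0,0.05,100],
    [0.2,-0.122,-0.184,0,0.005,0.1,100],
    [0.3,-0.183,-0.276,-0.01,0.05,0.12,100],
    [0.4,-0.245,-0.368,-0.01,0.095,0.12,100],
    [0.5,-0.306,-0.46,-0.01,0.14,0.12,100]
  ]
}}

```text
time: 9.45
tool_pos: [0.4152, -0.2134, 0.2573]
ee_rot: [2.718, -0.582, 0.677]
wrist_force: [-0.6, 0.3, 0.0]
width: 0.0923
finger_force: 0.0
```

```bash
python3 st.py;python3 - <<'E'
from plan import *
plan((.503,.035,.055),0,np.radians(35),.12)
E
```

```text
9.45 tcp [ 0.4152 -0.2134  0.2573] rpy [ 2.718 -0.582  0.677] F [-0.6  0.3  0. ] Frack [-0.7 -0.   0. ] w 0.0923 0.0
grasp in rack mm [-80.9 -70.4 271.6] angle about hinge 92.62 rad 237.9
tool axes rack: z [ 0.6    0.246 -0.761] y [ 0.695 -0.632  0.343] q [-1.05 -0.54  1.94  0.6   1.38 -0.03]
turn [ 0.4126 -0.2498 -0.3672] deg 34.7 shift [ 0.0049  0.2484 -0.1443] rows 5.9 TCP goal [0.4201 0.035  0.113 ]
  per-call seq; frac/row 0.171
  per-call seq; frac/row 0.171
```

>>> {"api": "apply_moves", "payload": {
  "commands": [
    [0.0825,-0.05,-0.0734,0,0.048,0,100],
    [0.165,-0.1,-0.1469,0,0.096,0,100],
    [0.2476,-0.15,-0.22,0,0.145,-0.01,100],
    [0.33,-0.2,-0.294,0,0.193,-0.02,100],
    [0.4126,-0.2498,-0.3672,0.0,0.24,-0.03,100]
  ]
}}

```text
time: 9.95
tool_pos: [0.4841, -0.0302, 0.2277]
ee_rot: [3.113, -0.918, 0.047]
wrist_force: [0.1, -1.1, -0.8]
width: 0.0941
finger_force: 0.0
```

```bash
python3 st.py;python3 - <<'E'
from plan import *
s=snap("wrist","w2")
def ext(x,y,r=.0205,h=.105):
    P=np.array([proj(s,(x+r*np.cos(t),y+r*np.sin(t),z)) for t in np.linspace(0,6.28,60) for z in(0,h)]); return np.r_[P.min(0),P.max(0)]
from scipy.optimize import least_squares
for d in masks_of("wrist","jar_green")[:4]:
    e=np.array(d["extent"]); k=least_squares(lambda v:ext(*v)-e,(.5,.035)); print(d["score"],e.round(),k.x.round(4),k.fun.round(1))
print("expect",ext(.503,.035).round())
for q in("jar_green","garlic"): print(q,[(np.round(d["pixel"]),round(d["score"],2),atz(s,d["pixel"],0).round(4)) for d in place_of("wrist",q)[:3]])
plan((.503,.035,.055),0,np.radians(35),.12)
E
```

```text
9.95 tcp [ 0.4841 -0.0302  0.2277] rpy [ 3.113 -0.918  0.047] F [ 0.1 -1.1 -0.8] Frack [ 0.5 -1.  -0.8] w 0.0941 0.0
grasp in rack mm [-90.9 123.8 239.1] angle about hinge 95.81 rad 206.2
tool axes rack: z [ 0.729  0.316 -0.607] y [ 0.41  -0.912  0.017] q [-0.44 -0.76  2.2   0.46  0.88  0.96]
0.73 [195. 280. 237. 344.] [0.5019 0.0369] [-4.4 -1.9  5.4  1.7]
0.66 [417. 155. 464. 218.] [ 0.7065 -0.2722] [-0.1 -1.1  0.2  1. ]
expect [192. 278. 244. 345.]
jar_green [(array([432., 209.]), 0.75, array([ 0.7072, -0.2796,  0.    ])), (array([227., 332.]), 0.57, array([0.5001, 0.0356, 0.    ]))]
garlic [(array([397., 334.]), 0.42, array([ 0.4973, -0.1792,  0.    ]))]
turn [ 0.0226 -0.0441 -0.0322] deg 3.4 shift [-0.0634  0.0645 -0.1151] rows 3.0 TCP goal [0.4201 0.035  0.113 ]
  per-call seq; frac/row 0.335
```

View pics/w2.png

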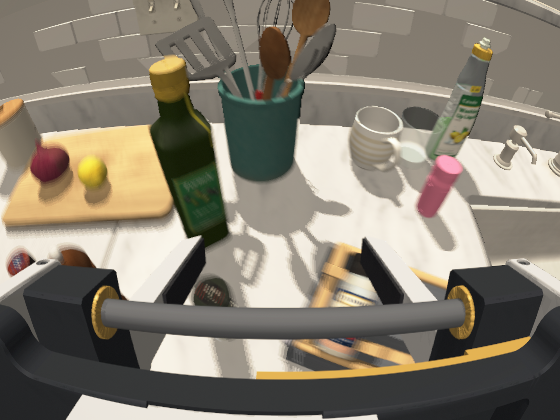

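```bash
python3 st.py;python3 - <<'E'
from plan import *
plan((.501,.036,.058),0,np.radians(48),.1)
plan((.501,.036,.058),0,np.radians(48),.0)
E
```

```text
10.15 tcp [ 0.4835 -0.0295  0.2281] rpy [ 3.106 -0.915  0.061] F [-0.3 -0.9 -0.4] Frack [ 0.1 -1.  -0.4] w 0.0939 0.0
grasp in rack mm [-91.6 124.1 239.6] angle about hinge 96.0 rad 206.7
tool axes rack: z [ 0.726  0.319 -0.609] y [ 0.418 -0.908  0.022] q [-0.44 -0.76  2.2   0.47  0.89  0.95]
turn [ 0.0188  0.1828 -0.0346] deg 10.7 shift [-0.0369  0.0655 -0.1098] rows 2.7 TCP goal [0.4467 0.036  0.1183]
  per-call seq; frac/row 0.368
turn [ 0.0188  0.1828 -0.0346] deg 10.7 shift [ 0.0301  0.0655 -0.1841] rows 4.0 TCP goal [0.5136 0.036  0.044 ]
  per-call seq; frac/row 0.248
```

>>> {"api": "apply_moves", "payload": {
  "commands": [
    [0.009,0.09,-0.017,-0.018,0.03,0,100],
    [0.0188,0.1828,-0.0346,-0.037,0.0655,0,100],
    [0.0188,0.1828,-0.0346,-0.037,0.0655,-0.05,100],
    [0.0188,0.1828,-0.0346,-0.037,0.0655,-0.09,100],
    [0.0188,0.1828,-0.0346,-0.037,0.0655,-0.11,100]
  ]
}}

```text
time: 10.65
tool_pos: [0.4454, 0.0321, 0.1154]
ee_rot: [3.141, -0.729, -0.008]
wrist_force: [-0.6, -0.0, 0.0]
width: 0.0937
finger_force: 0.0
```

```bash
python3 st.py;python3 - <<'E'
from plan import *
plan((.501,.036,.058),0,np.radians(48),.0)
E
```

```text
10.65 tcp [0.4454 0.0321 0.1154] rpy [ 3.141 -0.729 -0.008] F [-0.6 -0.   0. ] Frack [-0.5 -0.2  0. ] w 0.0937 0.0
grasp in rack mm [-148.6  167.4  129.5] angle about hinge 129.47 rad 123.7
tool axes rack: z [ 0.616  0.253 -0.746] y [ 0.38  -0.925  0.001] q [-0.11 -0.7   2.31  0.09  0.81  1.44]
turn [ 0.0006 -0.0038  0.0085] deg 0.5 shift [ 0.0682  0.0039 -0.0714] rows 2.0 TCP goal [0.5136 0.036  0.044 ]
  per-call seq; frac/row 0.496
```

>>> {"api": "apply_moves", "payload": {
  "commands": [
    [0,0,0.0085,0.017,0.0039,-0.018,100],
    [0,0,0.0085,0.034,0.0039,-0.036,100],
    [0,0,0.0085,0.051,0.0039,-0.0535,100],
    [0,0,0.0085,0.068,0.0039,-0.0714,100],
    [0,0,0.0085,0.068,0.0039,-0.0714,90]
  ]
}}

```text
time: 11.15
tool_pos: [0.5148, 0.0345, 0.0448]
ee_rot: [3.141, -0.728, -0.002]
wrist_force: [0.1, -0.2, -0.3]
width: 0.089
finger_force: 0.0
```

Run:
```python
from plan import *
s=snap("wrist","w3"); snap("side","s3")
for d in masks_of("wrist","jar_green")[:3]: print(d["score"],np.round(d["extent"]))
plan((.501,.036,.058),0,np.radians(48),.0)
a=cv2.imread("pics/w3.png");b=cv2.imread("pics/s3.png")[120:330,180:390]
cv2.imwrite("pics/v3.png",np.hstack([cv2.resize(a,(480,360)),cv2.resize(b,(310,310))[:, :].copy() if 0 else cv2.resize(b,(320,360))]))
```

```text
0.98 [237. 184. 330. 308.]
0.77 [512.  39. 560. 123.]
0.65 [429. 128. 517. 301.]
turn [0.0003 0.0024 0.0003] deg 0.1 shift [-0.0018  0.0001 -0.0046] rows 0.1 TCP goal [0.5136 0.036  0.044 ]
  per-call seq; frac/row 9.853
```

View pics/v3.png

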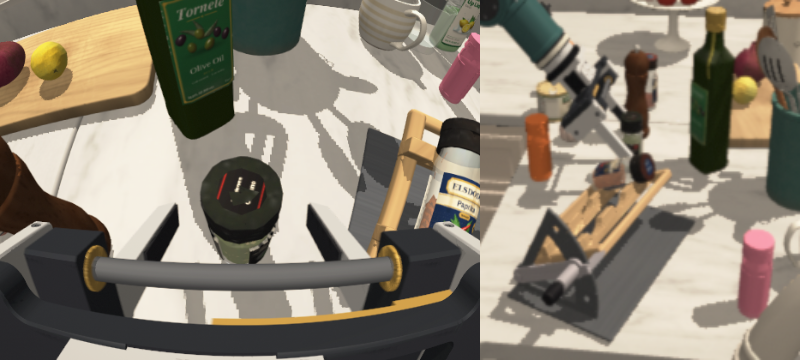

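>>> {"api": "apply_moves", "payload": {
  "commands": [
    [0,0,0,0,0,0,20],
    [0,0,0,0,0,0,20],
    [0,0,0,0,0,0,20],
    [0,0,0,0,0,0,20],
    [0,0,0,0,0,0,20]
  ]
}}

```text
time: 11.8
tool_pos: [0.5148, 0.0383, 0.0479]
ee_rot: [3.142, -0.735, 0.004]
wrist_force: [0.2, -0.8, -1.0]
width: 0.0479
finger_force: 0.0
```

>>> {"api": "apply_moves", "payload": {
  "commands": [
    [0,0,0,0,0,0,20],
    [0,0,0,0,0,0,20],
    [0,0,0,0,0,0,20],
    [0,0,0,0,0,0.01,20],
    [0,0,0,0,0,0.03,20]
  ]
}}

```text
time: 12.3
tool_pos: [0.5123, 0.0384, 0.0744]
ee_rot: [-3.141, -0.727, 0.003]
wrist_force: [-0.8, 0.2, -0.8]
width: 0.0404
finger_force: 29.4
```

```bash
python3 st.py
cat >> plan.py <<'E'
RX=np.array([.5049,-.1797]);YAW=-.3983;TH=.46
def lane(y,s,h=.0):  # grasp point: y lane offset, s mm from ledge along slope, h square to tray; and tool heading/tilt
    X0=.0071; u=X0+s; n=.027+h
    x=-.07+u*np.cos(TH)-n*np.sin(TH); z=.034+u*np.sin(TH)+n*np.cos(TH)
    c,q=np.cos(YAW),np.sin(YAW); return np.array([RX[0]+c*x-q*y,RX[1]+q*x+c*y,z])
E
python3 - <<'E'
from plan import *
al=np.radians(48)+np.pi/2-TH   # tool dir below horizontal when laid
print("al",np.degrees(al))
for h in(.1,.03,0.): plan(lane(-.068,.060,h),YAW,al)
E
```

```text
12.3 tcp [0.5123 0.0384 0.0744] rpy [-3.141e+00 -7.270e-01  3.000e-03] F [-0.8  0.2 -0.8] Frack [-0.8 -0.2 -0.8] w 0.0404 29.4
grasp in rack mm [-89.2 199.   88.4] angle about hinge 109.45 rad 57.7
tool axes rack: z [ 0.611  0.26  -0.747] y [ 0.391 -0.92  -0.001] q [-0.07 -0.41  2.25  0.09  0.58  1.44]
al 111.64394142398216
turn [ 0.2173  1.0899 -0.3593] deg 66.9 shift [-0.1013 -0.2524  0.0857] rows 7.8 TCP goal [ 0.4111 -0.214   0.1601]
  per-call seq; frac/row 0.128
  per-call seq; frac/row 0.128
turn [ 0.2173  1.0899 -0.3593] deg 66.9 shift [-0.0726 -0.2644  0.023 ] rows 7.8 TCP goal [ 0.4397 -0.226   0.0974]
  per-call seq; frac/row 0.128
  per-call seq; frac/row 0.128
turn [ 0.2173  1.0899 -0.3593] deg 66.9 shift [-0.0603 -0.2696 -0.0039] rows 7.8 TCP goal [ 0.452  -0.2312  0.0705]
  per-call seq; frac/row 0.128
  per-call seq; frac/row 0.128
```

>>> {"api": "apply_moves", "payload": {
  "commands": [
    [0.0278,0.1395,-0.046,0,0,0.049,20],
    [0.0556,0.279,-0.092,0,0,0.098,20],
    [0.0834,0.4185,-0.138,-0.01,-0.015,0.14,20],
    [0.1113,0.558,-0.184,-0.02,-0.055,0.15,20],
    [0.139,0.6975,-0.23,-0.03,-0.095,0.15,20]
  ]
}}

```text
time: 12.8
tool_pos: [0.4866, -0.0567, 0.235]
ee_rot: [-3.084, -0.12, -0.227]
wrist_force: [0.6, 0.2, -1.6]
width: 0.0408
finger_force: 29.4
```

```bash
python3 st.py
python3 - <<'E'
from plan import *
al=np.radians(48)+np.pi/2-TH
plan(lane(-.068,.061,.09),YAW,al)
E
```

```text
12.8 tcp [ 0.4866 -0.0567  0.235 ] rpy [-3.084 -0.12  -0.227] F [ 0.6  0.2 -1.6] Frack [ 0.4  0.4 -1.6] w 0.0408 29.4
grasp in rack mm [-66.6 104.8 253.6] angle about hinge 89.12 rad 219.6
tool axes rack: z [ 0.108  0.077 -0.991] y [ 0.177 -0.983 -0.057] q [-0.28 -0.15  1.55  0.06  1.62  1.52]
turn [ 0.0986  0.4921 -0.1604] deg 30.2 shift [-0.0706 -0.1594 -0.0834] rows 3.9 TCP goal [ 0.416  -0.2161  0.1516]
  per-call seq; frac/row 0.254
```

>>> {"api": "apply_moves", "payload": {
  "commands": [
    [0.025,0.123,-0.04,-0.018,-0.045,0,20],
    [0.0493,0.246,-0.08,-0.036,-0.09,0,20],
    [0.074,0.369,-0.12,-0.055,-0.13,-0.015,20],
    [0.0986,0.4921,-0.1604,-0.0706,-0.1594,-0.05,20],
    [0.0986,0.4921,-0.1604,-0.0706,-0.1594,-0.0834,20]
  ]
}}

```text
time: 13.3
tool_pos: [0.4139, -0.2202, 0.1398]
ee_rot: [3.138, 0.39, -0.408]
wrist_force: [0.3, 0.4, -1.9]
width: 0.0406
finger_force: 29.5
```

```bash
python3 st.py
python3 - <<'E'
from plan import *
al=np.radians(48)+np.pi/2-TH
snap("top","t4");snap("side","s4")
a=cv2.imread("pics/t4.png")[150:300,270:450];b=cv2.imread("pics/s4.png")[150:330,180:360]
cv2.imwrite("pics/v4.png",np.hstack([cv2.resize(a,(400,400)),cv2.resize(b,(400,400))]))
plan(lane(-.068,.061,.0),YAW,al)
E
```

```text
13.3 tcp [ 0.4139 -0.2202  0.1398] rpy [ 3.138  0.39  -0.408] F [ 0.3  0.4 -1.9] Frack [ 0.1  0.5 -1.9] w 0.0406 29.5
grasp in rack mm [-61.  -72.6 157.2] angle about hinge 85.82 rad 123.5
tool axes rack: z [-0.381 -0.    -0.925] y [-0.008 -1.     0.004] q [-0.56  0.24  1.38 -0.07  1.91  1.41]
turn [-0.0079 -0.0179  0.0042] deg 1.1 shift [ 0.0413 -0.0162 -0.0673] rows 1.6 TCP goal [ 0.4528 -0.2316  0.071 ]
  per-call seq; frac/row 0.608
```

View pics/v4.png

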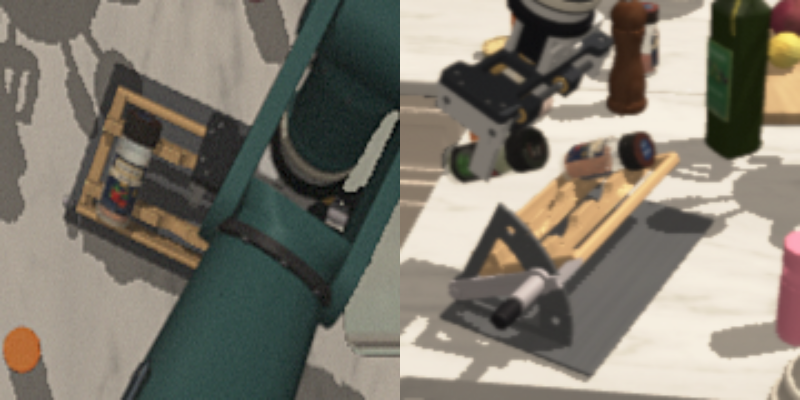

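>>> {"api": "apply_moves", "payload": {
  "commands": [
    [0,-0.01,0,0.013,-0.005,-0.016,20],
    [-0.004,-0.0179,0.004,0.026,-0.01,-0.032,20],
    [-0.0079,-0.0179,0.0042,0.038,-0.0148,-0.0468,20],
    [-0.0079,-0.0179,0.0042,0.038,-0.0148,-0.0468,20],
    [-0.0079,-0.0179,0.0042,0.038,-0.0148,-0.0468,20]
  ]
}}

```text
time: 13.9
tool_pos: [0.4527, -0.2307, 0.0995]
ee_rot: [3.139, 0.362, -0.396]
wrist_force: [0.1, -0.6, -1.5]
width: 0.0407
finger_force: 29.4
```

```bash
python3 st.py
python3 - <<'E'
from plan import *
s=snap("side","s5")
al=np.radians(48)+np.pi/2-TH
plan(lane(-.068,.067,.0),YAW,al); plan(lane(-.068,.061,.0),YAW,al)
im=cv2.resize(s["pixels"][210:310,185:305],(720,600),interpolation=cv2.INTER_CUBIC)
for y in(0,-.068):
  for k in(0,.105):
    q=proj(s,lane(y,k)); cv2.circle(im,(int((q[0]-185)*6),int((q[1]-210)*6)),3,(0,255,255),-1)
cv2.imwrite("pics/v5.png",im[:,:,::-1])
E
```

```text
13.9 tcp [ 0.4527 -0.2307  0.0995] rpy [ 3.139  0.362 -0.396] F [ 0.1 -0.6 -1.5] Frack [ 0.3 -0.5 -1.5] w 0.0407 29.4
grasp in rack mm [-21.7 -67.2 117.1] angle about hinge 59.84 rad 96.1
tool axes rack: z [-0.355 -0.004 -0.935] y [ 0.003 -1.     0.003] q [-0.54  0.32  1.35 -0.06  1.83  1.42]
turn [ 0.009   0.0137 -0.0027] deg 1.0 shift [ 0.0051 -0.0028 -0.0261] rows 0.5 TCP goal [ 0.4578 -0.2336  0.0736]
  per-call seq; frac/row 1.833
turn [ 0.009   0.0137 -0.0027] deg 1.0 shift [ 0.0001 -0.0007 -0.0288] rows 0.6 TCP goal [ 0.4528 -0.2316  0.071 ]
  per-call seq; frac/row 1.703
```

View pics/v5.png

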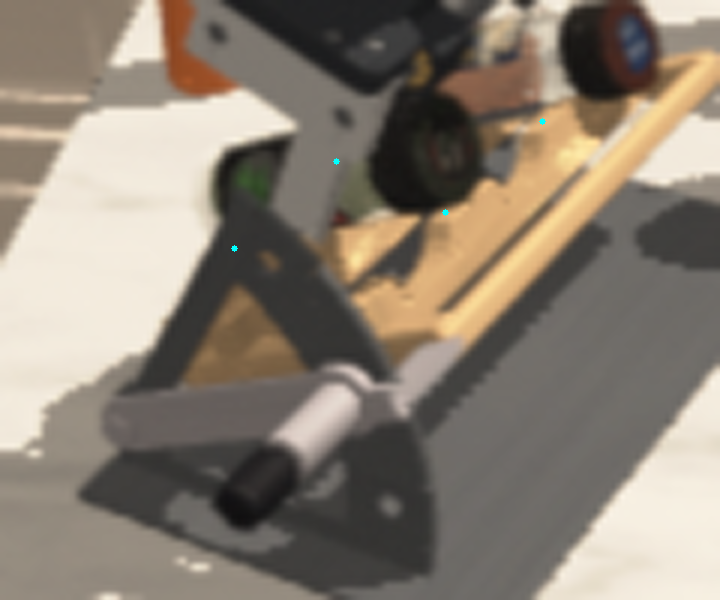

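>>> {"api": "apply_moves", "payload": {
  "commands": [
    [0.003,0.005,0,0.002,-0.001,-0.008,20],
    [0.009,0.0137,-0.0027,0.004,-0.002,-0.016,20],
    [0.009,0.0137,-0.0027,0.0045,-0.0024,-0.021,20],
    [0.009,0.0137,-0.0027,0.0051,-0.0028,-0.024,20],
    [0.009,0.0137,-0.0027,0.0051,-0.0028,-0.024,20]
  ]
}}

```text
time: 14.45
tool_pos: [0.4562, -0.2335, 0.0751]
ee_rot: [-3.141, 0.384, -0.399]
wrist_force: [-2.9, 1.1, 7.4]
width: 0.0408
finger_force: 29.6
```

```bash
python3 st.py
python3 - <<'E'
from plan import *
al=np.radians(48)+np.pi/2-TH
plan(lane(-.068,.067,.0),YAW,al); plan(lane(-.068,.061,.0),YAW,al)
E
```

```text
14.45 tcp [ 0.4562 -0.2335  0.0751] rpy [-3.141  0.384 -0.399] F [-2.9  1.1  7.4] Frack [-3.1 -0.1  7.4] w 0.0408 29.6
grasp in rack mm [-16.9 -68.5  92.5] angle about hinge 47.8 rad 79.0
tool axes rack: z [-0.375  0.001 -0.927] y [-0.001 -1.    -0.   ] q [-0.55  0.37  1.35 -0.06  1.81  1.42]
turn [-0.0027 -0.0055  0.0013] deg 0.4 shift [ 0.0015 -0.0001 -0.0015] rows 0.0 TCP goal [ 0.4578 -0.2336  0.0736]
  per-call seq; frac/row 22.93
turn [-0.0027 -0.0055  0.0013] deg 0.4 shift [-0.0034  0.002  -0.0042] rows 0.1 TCP goal [ 0.4528 -0.2316  0.071 ]
  per-call seq; frac/row 8.512
```

>>> {"api": "apply_moves", "payload": {
  "commands": [
    [0,0,0,-0.0024,0.001,-0.0004,20],
    [0,0,0,-0.0045,0.0019,-0.0014,20],
    [0,0,0,-0.0061,0.0026,-0.0022,20],
    [0,0,0,-0.0078,0.0033,-0.0031,20],
    [0,0,0,-0.0078,0.0033,-0.0031,20]
  ]
}}

```text
time: 14.95
tool_pos: [0.4513, -0.2316, 0.0728]
ee_rot: [3.141, 0.375, -0.4]
wrist_force: [2.4, -0.8, 8.1]
width: 0.0403
finger_force: 29.5
```

```bash
python3 st.py
python3 - <<'E'
from plan import *
al=np.radians(48)+np.pi/2-TH
plan(lane(-.068,.061,.0),YAW,al)
E
```

```text
14.95 tcp [ 0.4513 -0.2316  0.0728] rpy [ 3.141  0.375 -0.4  ] F [ 2.4 -0.8  8.1] Frack [2.5 0.2 8.1] w 0.0403 29.5
grasp in rack mm [-22.4 -68.6  90.3] angle about hinge 49.81 rad 73.7
tool axes rack: z [-0.366  0.    -0.931] y [-0.001 -1.     0.   ] q [-0.55  0.35  1.37 -0.06  1.79  1.42]
turn [0.0012 0.0025 0.0014] deg 0.2 shift [ 0.0016  0.     -0.0019] rows 0.0 TCP goal [ 0.4528 -0.2316  0.071 ]
  per-call seq; frac/row 20.174
```

>>> {"api": "apply_moves", "payload": {
  "commands": [
    [0,0,0,0,0,0,58],
    [0,0,0,0,0,0,58],
    [0,0,0,0,0,0,58],
    [0,0,0,0.01,-0.004,0.028,58],
    [0,0,0,0.027,-0.011,0.074,58]
  ]
}}

```text
time: 15.45
tool_pos: [0.4738, -0.24, 0.141]
ee_rot: [-3.139, 0.392, -0.398]
wrist_force: [-0.1, -0.3, -0.5]
width: 0.0548
finger_force: 0.0
```

```bash
python3 st.py
python3 - <<'E'
from plan import *
s=snap("side","s6")
plan((.506,.299,.060),.35,np.radians(48),.1)
im=cv2.resize(s["pixels"][210:310,185:305],(480,400),interpolation=cv2.INTER_CUBIC)
for y in(0,-.068):
  for k in(0,.105):
    q=proj(s,lane(y,k)); cv2.circle(im,(int((q[0]-185)*4),int((q[1]-210)*4)),2,(0,255,255),-1)
cv2.imwrite("pics/v6.png",im[:,:,::-1])
E
```

```text
15.45 tcp [ 0.4738 -0.24    0.141 ] rpy [-3.139  0.392 -0.398] F [-0.1 -0.3 -0.5] Frack [-0.  -0.3 -0.5] w 0.0548 0.0
grasp in rack mm [  1.9 -67.7 158.4] angle about hinge 59.96 rad 143.7
tool axes rack: z [-0.382  0.002 -0.924] y [-0.001 -1.    -0.002] q [-0.54  0.37  1.21 -0.06  1.95  1.42]
turn [-0.0269 -1.1278  0.6705] deg 75.2 shift [-0.0251  0.5239 -0.0308] rows 10.7 TCP goal [0.455  0.2804 0.1203]
  per-call seq; frac/row 0.093
  per-call seq; frac/row 0.093
  per-call seq; frac/row 0.093
```

View pics/v6.png

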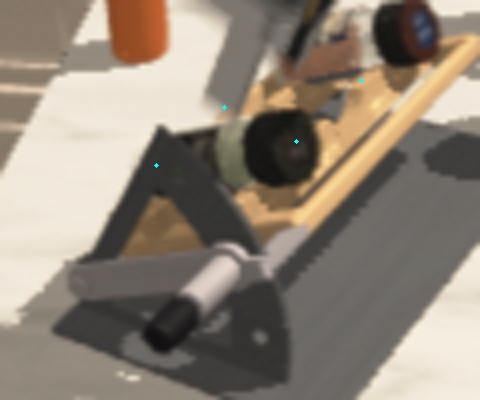

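```bash
cat > fk.py <<'E'
from plan import *
from scipy.optimize import least_squares
D=[([-1.251,.088,1.372,0,1.684,-.103],[.226,-.501,.204],[-3.139,0,.423]),
([-.84,.14,1.67,.11,1.14,-.48],[.4606,-.3783,.0369],[2.929,-.007,1.174]),
([-.89,0,1.82,.23,.98,-.59],[.4594,-.3738,.0582],[2.738,-.002,1.173]),
([-.91,-.06,1.89,.29,.91,-.64],[.4593,-.3686,.066],[2.66,.001,1.172]),
([-.95,-.21,1.87,.28,1.08,-.64],[.4242,-.3525,.1344],[2.666,-.002,1.173]),
([-1.05,-.54,1.94,.6,1.38,-.03],[.4152,-.2134,.2573],[2.718,-.582,.677]),
([-.44,-.76,2.2,.46,.88,.96],[.4841,-.0302,.2277],[3.113,-.918,.047]),
([-.11,-.7,2.31,.09,.81,1.44],[.4454,.0321,.1154],[3.141,-.729,-.008]),
([-.07,-.41,2.25,.09,.58,1.44],[.5123,.0384,.0744],[-3.141,-.727,.003]),
([-.28,-.15,1.55,.06,1.62,1.52],[.4866,-.0567,.235],[-3.084,-.12,-.227]),
([-.56,.24,1.38,-.07,1.91,1.41],[.4139,-.2202,.1398],[3.138,.39,-.408]),
([-.55,.35,1.37,-.06,1.79,1.42],[.4513,-.2316,.0728],[3.141,.375,-.4]),
([-.54,.37,1.21,-.06,1.95,1.42],[.4738,-.24,.141],[-3.139,.392,-.398])]
Ry=lambda a:R.from_euler("y",a); Rz=lambda a:R.from_euler("z",a)
def fk(q,k):
    h,l2,l3,e,d,L,c,x0=k
    A=Rz(q[0]);B=A*Ry(q[1]);C=A*Ry(q[1]+q[2]);W=C*Rz(q[3])*Ry(q[4])*Rz(q[5]+c)
    return A.apply([x0,d,h])+B.apply([0,0,l2])+C.apply([e,0,l3])+W.apply([0,0,L]),W
def err(k):
    r=[]
    for q,t,e in D:
        p,W=fk(q,k); r+=list((p-t)); r+=list(.3*(W.inv()*R.from_euler("xyz",e)).as_rotvec())
    return np.array(r)
best=min((least_squares(err,[.2,.4,.35,0,.05,.3,c,0]) for c in(-1.57,0,1.57,3.14)),key=lambda f:f.cost)
KP=best.x
LO=np.array([-3.1,-.76,.27,-1.08,.17,-2.57]);HI=np.array([3.1,2.03,2.55,4.22,2.65,2.57])
def ik(T,Rt,q0):
    f=least_squares(lambda q:np.r_[fk(q,KP)[0]-T,.3*(fk(q,KP)[1].inv()*R.from_matrix(Rt)).as_rotvec()],np.clip(q0,LO+.01,HI-.01),bounds=(LO,HI)); return f.x,np.sqrt(2*f.cost)
E
python3 - <<'E'
from fk import *
print(KP.round(3),np.abs(best.fun).max(),best.cost)
q0=np.array([.5,-.41,2.25,.09,.58,1.9])
for al in(48,55):
  for phi in(-.2,-.1,0,.1,.2):
    for b in(0,.1):
      Rt=tool(phi,np.radians(al)); T=np.array([.506,.299,.06])+(.0188-b)*Rt[:,2]
      q,e=ik(T,Rt,q0); print(al,phi,b,q.round(2),round(e,4))
E
```

```text
[0.151 0.451 0.497 0.099 0.057 0.352 1.57  0.002] 0.004292562516394649 7.471139796411924e-05
48 -0.2 0 [ 0.61 -0.01  1.92 -0.53  0.8   2.57] 0.0517
48 -0.2 0.1 [ 0.72 -0.18  1.91 -0.51  1.    2.57] 0.0542
48 -0.1 0 [ 0.62 -0.02  1.96 -0.57  0.73  2.57] 0.0331
48 -0.1 0.1 [ 0.74 -0.21  1.96 -0.55  0.94  2.57] 0.0327
48 0 0 [ 0.63 -0.04  2.   -0.62  0.67  2.57] 0.0151
48 0 0.1 [ 0.75 -0.24  2.02 -0.59  0.88  2.57] 0.0113
48 0.1 0 [ 0.63 -0.05  2.04 -0.65  0.59  2.54] 0.0
48 0.1 0.1 [ 0.73 -0.28  2.06 -0.57  0.82  2.48] 0.0
48 0.2 0 [ 0.58 -0.08  2.07 -0.52  0.52  2.32] 0.0
48 0.2 0.1 [ 0.65 -0.33  2.1  -0.45  0.74  2.26] 0.0
55 -0.2 0 [ 0.62  0.03  1.86 -0.47  0.88  2.57] 0.0281
55 -0.2 0.1 [ 0.72 -0.12  1.83 -0.46  1.09  2.57] 0.0287
55 -0.1 0 [ 0.64  0.02  1.9  -0.52  0.82  2.57] 0.0093
55 -0.1 0.1 [ 0.74 -0.15  1.88 -0.5   1.04  2.57] 0.0072
55 0 0 [ 0.63 -0.    1.94 -0.51  0.76  2.49] 0.0
55 0 0.1 [ 0.71 -0.19  1.93 -0.47  0.98  2.47] 0.0
55 0.1 0 [ 0.59 -0.03  1.96 -0.43  0.7   2.32] 0.0
55 0.1 0.1 [ 0.66 -0.24  1.96 -0.39  0.92  2.29] 0.0
55 0.2 0 [ 0.55 -0.06  1.99 -0.33  0.66  2.12] 0.0
55 0.2 0.1 [ 0.6  -0.28  1.99 -0.3   0.88  2.1 ] 0.0
```

```bash
cat >> plan.py <<'E'
FL=np.diag([-1,-1,1.])
def planf(G,phi,al,back=0.):
    o=get_obs(); R0=R.from_euler("xyz",o["ee_rot"]).as_matrix(); Rt=tool(phi,al)@FL
    T=np.array(G)+(.0188-back)*Rt[:,2]; w=R.from_matrix(Rt@R0.T).as_rotvec(); d=T-np.array(o["tool_pos"])
    print("turn",w.round(4),"deg",np.degrees(np.linalg.norm(w)).round(1),"shift",d.round(4),"goal",T.round(4)); return w,d
E
python3 - <<'E'
from fk import *
q0=np.array([.6,-.1,2.0,.4,.7,-.6])
for al in(48,52):
  for phi in(-.4,-.3):
    a=np.radians(al); J=np.array([.506,.299,.06])
    for nm,G,ph,aa,b in(("app",J,phi,a,.1),("grasp",J,phi,a,0),("lift",J+[-.02,-.05,.17],phi,a,0),("mid",[.47,0,.26],-.4,a+.56,0),("high",lane(0,.061,.09),YAW,a+np.pi/2-TH,0),("laid",lane(0,.061),YAW,a+np.pi/2-TH,0)):
      Rt=tool(ph,aa)@FL; q,e=ik(np.array(G)+(.0188-b)*Rt[:,2],Rt,q0); print(al,phi,nm,q.round(2),round(e,4))
planf((.506,.299,.06),-.4,np.radians(50),.1)
o=get_obs();print(o["joint_positions"])
# via: pointing down, turned -pi by j6
E
```

```text
48 -0.4 app [ 0.93  0.03  1.79 -0.76  1.22 -0.01] 0.0
48 -0.4 grasp [ 0.79  0.15  1.83 -0.82  1.02  0.02] 0.0
48 -0.4 lift [ 0.74 -0.14  1.75 -0.69  1.26 -0.3 ] 0.0
48 -0.4 mid [-0.08 -0.21  1.59 -0.05  1.6  -1.26] 0.0
48 -0.4 high [-0.44  0.22  1.38 -0.02  1.92 -1.62] 0.0
48 -0.4 laid [-0.44  0.36  1.37 -0.02  1.79 -1.61] 0.0
48 -0.3 app [ 0.91 -0.03  1.85 -0.76  1.14 -0.1 ] 0.0
48 -0.3 grasp [ 0.77  0.11  1.88 -0.82  0.94 -0.07] 0.0
48 -0.3 lift [ 0.72 -0.19  1.79 -0.66  1.19 -0.41] 0.0
48 -0.3 mid [-0.08 -0.21  1.59 -0.05  1.6  -1.26] 0.0
48 -0.3 high [-0.44  0.22  1.38 -0.02  1.92 -1.62] 0.0
48 -0.3 laid [-0.44  0.36  1.37 -0.02  1.79 -1.61] 0.0
52 -0.4 app [ 0.88  0.02  1.76 -0.68  1.23 -0.1 ] 0.0
52 -0.4 grasp [ 0.76  0.14  1.81 -0.72  1.03 -0.08] 0.0
52 -0.4 lift [ 0.71 -0.13  1.71 -0.61  1.28 -0.37] 0.0
52 -0.4 mid [-0.1  -0.17  1.55 -0.03  1.66 -1.27] 0.0
52 -0.4 high [-0.44  0.27  1.33 -0.02  1.99 -1.62] 0.0
52 -0.4 laid [-0.44  0.41  1.32 -0.02  1.86 -1.61] 0.0
52 -0.3 app [ 0.86 -0.04  1.82 -0.66  1.16 -0.2 ] 0.0
52 -0.3 grasp [ 0.74  0.1   1.85 -0.71  0.95 -0.18] 0.0
52 -0.3 lift [ 0.68 -0.18  1.75 -0.58  1.22 -0.48] 0.0
52 -0.3 mid [-0.1  -0.17  1.55 -0.03  1.66 -1.27] 0.0
52 -0.3 high [-0.44  0.27  1.33 -0.02  1.99 -1.62] 0.0
52 -0.3 laid [-0.44  0.41  1.32 -0.02  1.86 -1.61] 0.0
turn [-0.4704  0.2001  3.0986] deg 179.9 shift [-0.0222  0.5628 -0.029 ] goal [0.4579 0.3193 0.1222]
[-0.5406905   0.36816366  1.18837812 -0.0560612   1.95212498  1.41811615]
```

```bash
cat > sim.py <<'E'
from fk import *
o=get_obs(); R0=R.from_euler("xyz",o["ee_rot"]); p0=np.array(o["tool_pos"]); q=np.array(o["joint_positions"])
w=np.array([-.4704,.2001,3.0986])
way=[(0,0,0,0),(3,-.03,0,.12),(6,-.06,.03,.15),(10,-.06,.12,.15),(15,-.06,.33,.15),(20,-.04,.53,.13)]
W=np.array(way)
for k in range(1,22):
    f=[np.interp(k,W[:,0],W[:,i]) for i in(1,2,3)]; T=p0+f; Rt=(R.from_rotvec(w*min(k/21,1))*R0)
    qn,e=ik(T,Rt.as_matrix(),q); dq=np.abs(qn-q).max()/.1; q=qn
    P=np.array([T+Rt.apply([x,y,-.097-z]) for x in np.linspace(-.038,.038,3) for y in np.linspace(-.088,.088,7) for z in np.linspace(0,.2,8)])
    def cl(c,r,h): m=P[P[:,2]<h+.02]; return 9 if len(m)==0 else np.hypot(m[:,0]-c[0],m[:,1]-c[1]).min()-r
    print(k,T.round(2),q.round(2),"e",round(e,4),"max rate",round(dq,2),"oil",round(cl((.637,.085),.03,.268),3),"mill",round(cl((.492,.18),.029,.17),3),"minz",P[:,2].min().round(3))
E
python3 sim.py
```

```text
1 [ 0.47 -0.24  0.19] [-0.51  0.33  1.16 -0.13  2.01  1.29] e 0.0 max rate 1.32 oil 0.24 mill 9 minz 0.265
2 [ 0.46 -0.24  0.23] [-0.48  0.29  1.14 -0.2   2.05  1.15] e 0.0 max rate 1.41 oil 9 mill 9 minz 0.303
3 [ 0.45 -0.24  0.27] [-0.44  0.24  1.11 -0.27  2.08  1.  ] e 0.0 max rate 1.48 oil 9 mill 9 minz 0.34
4 [ 0.44 -0.23  0.28] [-0.4   0.19  1.16 -0.33  2.06  0.88] e 0.0 max rate 1.15 oil 9 mill 9 minz 0.347
5 [ 0.43 -0.22  0.29] [-0.35  0.13  1.22 -0.38  2.03  0.77] e 0.0 max rate 1.12 oil 9 mill 9 minz 0.354
6 [ 0.42 -0.21  0.3 ] [-0.31  0.07  1.27 -0.43  1.99  0.66] e 0.0 max rate 1.1 oil 9 mill 9 minz 0.361
7 [ 0.42 -0.19  0.3 ] [-0.23  0.02  1.33 -0.47  1.96  0.59] e 0.0 max rate 0.75 oil 9 mill 9 minz 0.359
8 [ 0.42 -0.17  0.3 ] [-0.16 -0.03  1.38 -0.5   1.92  0.52] e 0.0 max rate 0.76 oil 9 mill 9 minz 0.356
9 [ 0.42 -0.15  0.3 ] [-0.08 -0.07  1.44 -0.53  1.88  0.45] e 0.0 max rate 0.76 oil 9 mill 9 minz 0.353
10 [ 0.42 -0.12  0.3 ] [-0.   -0.12  1.48 -0.56  1.85  0.38] e 0.0 max rate 0.76 oil 9 mill 9 minz 0.351
11 [ 0.42 -0.08  0.3 ] [ 0.12 -0.15  1.52 -0.58  1.84  0.3
[... 368 characters left out ...]
 0.3 ] [ 0.57 -0.19  1.58 -0.66  1.78  0.2 ] e 0.0 max rate 1.05 oil 9 mill 9 minz 0.345
16 [0.42 0.13 0.3 ] [ 0.66 -0.17  1.59 -0.67  1.75  0.15] e 0.0 max rate 0.87 oil 9 mill 9 minz 0.341
17 [0.43 0.17 0.29] [ 0.73 -0.16  1.59 -0.68  1.71  0.09] e 0.0 max rate 0.76 oil 9 mill 9 minz 0.337
18 [0.43 0.21 0.29] [ 0.8  -0.14  1.58 -0.69  1.66  0.02] e 0.0 max rate 0.69 oil 9 mill 9 minz 0.334
19 [0.44 0.25 0.29] [ 0.85 -0.12  1.57 -0.69  1.61 -0.06] e 0.0 max rate 0.78 oil 9 mill 9 minz 0.331
20 [0.44 0.29 0.28] [ 0.9  -0.1   1.56 -0.69  1.55 -0.14] e 0.0 max rate 0.87 oil 9 mill 9 minz 0.329
21 [0.44 0.29 0.28] [ 0.89 -0.16  1.62 -0.67  1.47 -0.29] e 0.0 max rate 1.43 oil 9 mill 9 minz 0.331
```

>>> {"api": "apply_moves", "payload": {
  "commands": [
    [-0.0224,0.0095,0.1475,-0.01,0,0.04,100],
    [-0.0448,0.019,0.295,-0.02,0,0.08,100],
    [-0.0672,0.0285,0.4425,-0.03,0,0.12,100],
    [-0.0896,0.038,0.59,-0.04,0.01,0.13,100],
    [-0.112,0.0475,0.7375,-0.05,0.02,0.14,100]
  ]
}}

```text
time: 16.0
tool_pos: [0.4268, -0.2216, 0.2854]
ee_rot: [3.019, 0.42, 0.297]
wrist_force: [0.6, 1.1, 0.2]
width: 0.0911
finger_force: 0.0
```

>>> {"api": "apply_moves", "payload": {
  "commands": [
    [-0.0224,0.0095,0.1475,-0.01,0.01,0.01,100],
    [-0.0448,0.019,0.295,-0.01,0.0325,0.01,100],
    [-0.0672,0.0285,0.4425,-0.01,0.055,0.01,100],
    [-0.0896,0.038,0.59,-0.01,0.0775,0.01,100],
    [-0.112,0.0475,0.7375,-0.01,0.1,0.01,100]
  ]
}}

```text
time: 16.5
tool_pos: [0.4163, -0.1205, 0.2937]
ee_rot: [2.955, 0.525, 1.007]
wrist_force: [-0.6, -0.2, 0.1]
width: 0.0939
finger_force: 0.0
```

>>> {"api": "apply_moves", "payload": {
  "commands": [
    [-0.0224,0.0095,0.1475,0,0.042,0,100],
    [-0.0448,0.019,0.295,0,0.084,0,100],
    [-0.0672,0.0285,0.4425,0,0.126,0,100],
    [-0.0896,0.038,0.59,0,0.168,0,100],
    [-0.112,0.0475,0.7375,0,0.21,0,100]
  ]
}}

```text
time: 17.0
tool_pos: [0.416, 0.0903, 0.2938]
ee_rot: [2.984, 0.641, 1.762]
wrist_force: [-0.0, 0.4, -1.0]
width: 0.0942
finger_force: 0.0
```

>>> {"api": "apply_moves", "payload": {
  "commands": [
    [-0.0224,0.0095,0.1475,0.004,0.04,-0.004,100],
    [-0.0448,0.019,0.295,0.008,0.08,-0.008,100],
    [-0.0672,0.0285,0.4425,0.012,0.12,-0.012,100],
    [-0.0896,0.038,0.59,0.016,0.16,-0.016,100],
    [-0.112,0.0475,0.7375,0.02,0.2,-0.02,100]
  ]
}}

```text
time: 17.5
tool_pos: [0.4359, 0.2904, 0.2733]
ee_rot: [3.114, 0.705, 2.582]
wrist_force: [0.1, -0.1, -0.3]
width: 0.0941
finger_force: 0.0
```

```bash
python3 st.py
cat > jb.py <<'E'
from plan import *
from scipy.optimize import least_squares
s=snap("wrist","w7"); t=snap("top","t7")
def ext(s,x,y,r=.0205,h=.105):
    P=np.array([proj(s,(x+r*np.cos(a),y+r*np.sin(a),z)) for a in np.linspace(0,6.28,60) for z in(0,h)]); return np.r_[P.min(0),P.max(0)]
for n,S in(("wrist",s),("top",t)):
  for d in masks_of(n,"jar_blue")[:3]:
    e=np.array(d["extent"]); k=least_squares(lambda v:ext(S,*v)-e,(.5,.3)); print(n,round(d["score"],2),e.round(),k.x.round(4),k.fun.round(1))
  print("expect",n,ext(S,.506,.299).round(),[(np.round(d["pixel"]),round(d["score"],2),atz(S,d["pixel"],0).round(4)) for d in place_of(n,"jar_blue")[:3]])
planf((.506,.299,.06),-.4,np.radians(50),.1)
E
python3 jb.py
```

```text
17.5 tcp [0.4359 0.2904 0.2733] rpy [3.114 0.705 2.582] F [ 0.1 -0.1 -0.3] Frack [ 0.2  0.  -0.3] w 0.0941 0.0
grasp in rack mm [-258.   408.   287.6] angle about hinge 126.55 rad 315.7
tool axes rack: z [ 0.644 -0.077 -0.761] y [0.143 0.989 0.021] q [ 0.92 -0.09  1.58 -0.7   1.54 -0.13]
wrist 0.7 [296.  71. 341. 150.] [0.5101 0.2973] [ 0.5 -0.1 -0.4  0. ]
wrist 0.38 [ 27. 169. 165. 262.] [ 0.479  -0.1189] [ 50.7   8.8 -49.9 -23.9]
expect wrist [296.  68. 340. 148.] [(array([312.,  84.]), 0.66, array([0.5092, 0.2972, 0.    ]))]
top 0.78 [153. 203. 177. 224.] [0.5075 0.3006] [-0.9 -0.4  0.9  0.4]
expect top [153. 203. 178. 225.] [(array([172., 217.]), 0.91, array([0.5088, 0.296 , 0.    ])), (array([320., 233.]), 0.57, array([ 0.4659, -0.0939,  0.    ]))]
turn [-0.0172  0.0176  0.1513] deg 8.8 shift [ 0.0213  0.0318 -0.1521] goal [0.4579 0.3193 0.1222]
```

View pics/w7.png

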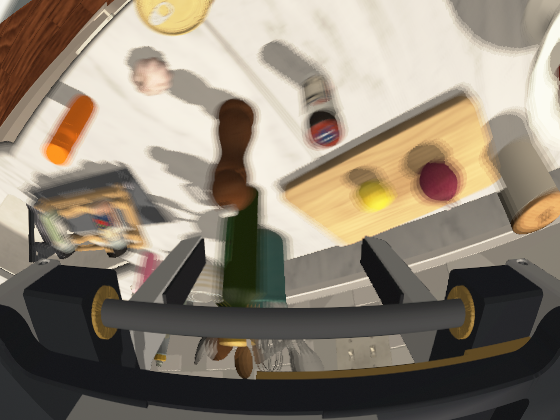

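>>> {"api": "apply_moves", "payload": {
  "commands": [
    [-0.009,0.009,0.08,0.01,0.015,-0.03,100],
    [-0.0172,0.0176,0.1513,0.0233,0.0318,-0.07,100],
    [-0.0172,0.0176,0.1513,0.0233,0.0318,-0.11,100],
    [-0.0172,0.0176,0.1513,0.0233,0.0318,-0.14,100],
    [-0.0172,0.0176,0.1513,0.0233,0.0318,-0.1521,100]
  ]
}}

```text
time: 18.3
tool_pos: [0.4589, 0.3174, 0.1184]
ee_rot: [-3.134, 0.696, 2.745]
wrist_force: [-0.8, -1.2, -0.2]
width: 0.0938
finger_force: 0.0
```

```bash
python3 st.py
python3 - <<'E'
from plan import *
s=snap("wrist","w8")
for d in place_of("wrist","jar_blue")[:2]: print(d["score"],atz(s,d["pixel"],0).round(4))
planf((.508,.299,.06),-.4,np.radians(50))
E
```

```text
18.3 tcp [0.4589 0.3174 0.1184] rpy [-3.134  0.696  2.745] F [-0.8 -1.2 -0.2] Frack [-0.3 -1.4 -0.2] w 0.0938 0.0
grasp in rack mm [-247.2  440.5  132.8] angle about hinge 150.86 rad 202.9
tool axes rack: z [ 0.641 -0.006 -0.768] y [ 0.002  1.    -0.006] q [ 0.9   0.03  1.78 -0.72  1.22 -0.06]
0.79 [0.5121 0.2991 0.    ]
turn [ 0.0028 -0.0023 -0.0004] deg 0.2 shift [ 0.0596 -0.0242 -0.0749] goal [0.5191 0.2943 0.0456]
```

>>> {"api": "apply_moves", "payload": {
  "commands": [
    [0,0,0,0.015,-0.006,-0.019,100],
    [0,0,0,0.03,-0.012,-0.037,100],
    [0,0,0,0.046,-0.018,-0.056,100],
    [0,0,0,0.061,-0.0245,-0.075,100],
    [0,0,0,0.061,-0.0245,-0.075,100]
  ]
}}

```text
time: 18.9
tool_pos: [0.522, 0.2942, 0.0472]
ee_rot: [-3.141, 0.698, 2.741]
wrist_force: [-0.7, 0.2, -0.0]
width: 0.0939
finger_force: 0.0
```

>>> {"api": "apply_moves", "payload": {
  "commands": [
    [0,0,0,0,0,0,20],
    [0,0,0,0,0,0,20],
    [0,0,0,0,0,0,20],
    [0,0,0,0,0,0,20],
    [0,0,0,0,0,0,20]
  ]
}}

```text
time: 19.4
tool_pos: [0.5208, 0.2962, 0.0478]
ee_rot: [3.14, 0.698, 2.743]
wrist_force: [-0.1, -0.9, 0.7]
width: 0.0574
finger_force: 0.0
```

>>> {"api": "apply_moves", "payload": {
  "commands": [
    [0,0,0,0,0,0,20],
    [0,0,0,0,0,0,20],
    [0,0,0,0,0,0,20],
    [0,0,0,0,0,0,20],
    [0,0,0,0,0,0,20]
  ]
}}

```text
time: 19.9
tool_pos: [0.5208, 0.2954, 0.0472]
ee_rot: [-3.141, 0.698, 2.744]
wrist_force: [-1.8, -1.4, 1.7]
width: 0.0407
finger_force: 29.5
```

```bash
python3 st.py
python3 - <<'E'
from plan import *
al=np.radians(50)+np.pi/2-TH
planf(lane(0,.061,.09),YAW,al)
E
```

```text
19.9 tcp [0.5208 0.2954 0.0472] rpy [-3.141  0.698  2.744] F [-1.8 -1.4  1.7] Frack [-1.1 -2.   1.7] w 0.0407 29.5
grasp in rack mm [-181.7  444.1   61.6] angle about hinge 166.12 rad 115.1
tool axes rack: z [ 0.643 -0.    -0.766] y [-0.  1. -0.] q [ 0.77  0.15  1.81 -0.77  1.02 -0.04]
turn [ 4.3110e-01  1.0236e+00 -3.0000e-04] deg 63.6 shift [-0.079  -0.4485  0.1046] goal [ 0.4418 -0.1531  0.1518]
```

>>> {"api": "apply_moves", "payload": {
  "commands": [
    [0,0,0,0,0,0.045,20],
    [0,0,0,0,0,0.09,20],
    [0,0,0,0,0,0.135,20],
    [0,0,0,-0.01,0,0.18,20],
    [0,0,0,-0.03,0,0.22,20]
  ]
}}

```text
time: 20.4
tool_pos: [0.491, 0.2958, 0.269]
ee_rot: [3.139, 0.698, 2.742]
wrist_force: [-0.2, 1.4, -1.4]
width: 0.0408
finger_force: 29.5
```

>>> {"api": "apply_moves", "payload": {
  "commands": [
    [0.04,0.095,0,-0.015,-0.045,0,20],
    [0.08,0.19,0,-0.03,-0.09,0,20],
    [0.12,0.285,0,-0.04,-0.135,0,20],
    [0.16,0.38,0,-0.045,-0.18,0,20],
    [0.2,0.475,0,-0.05,-0.225,0,20]
  ]
}}

```text
time: 20.9
tool_pos: [0.4402, 0.0698, 0.2681]
ee_rot: [3.138, 0.181, 2.745]
wrist_force: [1.1, -0.5, -1.0]
width: 0.0406
finger_force: 29.5
```

>>> {"api": "apply_moves", "payload": {
  "commands": [
    [0.045,0.107,0,0,-0.045,-0.01,20],
    [0.09,0.214,0,0,-0.09,-0.02,20],
    [0.135,0.32,0,0,-0.135,-0.03,20],
    [0.18,0.427,0,0,-0.18,-0.035,20],
    [0.23,0.5486,0,0,-0.22,-0.04,20]
  ]
}}

```text
time: 21.4
tool_pos: [0.4409, -0.1519, 0.2273]
ee_rot: [3.141, -0.414, 2.742]
wrist_force: [0.6, -0.5, -0.6]
width: 0.0405
finger_force: 29.5
```

```bash
python3 st.py
python3 - <<'E'
from plan import *
al=np.radians(50)+np.pi/2-TH
planf(lane(0,.0676,.03),YAW,al)
E
```

```text
21.4 tcp [ 0.4409 -0.1519  0.2273] rpy [ 3.141 -0.414  2.742] F [ 0.6 -0.5 -0.6] Frack [ 0.7 -0.2 -0.6] w 0.0405 29.5
grasp in rack mm [-62.2   0.8 244.6] angle about hinge 87.88 rad 210.7
tool axes rack: z [-0.402  0.001 -0.915] y [0.002 1.    0.001] q [-0.44  0.22  1.24 -0.02  2.1  -1.62]
turn [-0.0011 -0.0012  0.0017] deg 0.1 shift [ 0.0309 -0.0139 -0.1263] goal [ 0.4718 -0.1658  0.101 ]
```

>>> {"api": "apply_moves", "payload": {
  "commands": [
    [0,0,0,0.008,-0.0035,-0.035,20],
    [0,0,0,0.016,-0.007,-0.07,20],
    [0,0,0,0.024,-0.0105,-0.1,20],
    [0,0,0,0.031,-0.0139,-0.1263,20],
    [0,0,0,0.031,-0.0139,-0.1263,20]
  ]
}}

```text
time: 21.9
tool_pos: [0.4701, -0.1625, 0.096]
ee_rot: [3.141, -0.421, 2.743]
wrist_force: [-0.7, -0.4, -1.8]
width: 0.0405
finger_force: 29.5
```

```bash
python3 st.py
python3 - <<'E'
from plan import *
al=np.radians(50)+np.pi/2-TH
s=snap("side","s9")
planf(lane(0,.0676,.002),YAW,al)
E
```

```text
21.9 tcp [ 0.4701 -0.1625  0.096 ] rpy [ 3.141 -0.421  2.743] F [-0.7 -0.4 -1.8] Frack [-0.5 -0.7 -1.8] w 0.0405 29.5
grasp in rack mm [-31.    2.3 113.1] angle about hinge 63.79 rad 88.2
tool axes rack: z [-0.408  0.    -0.913] y [0. 1. 0.] q [-0.44  0.35  1.34 -0.02  1.87 -1.61]
turn [-0.002  -0.0045 -0.    ] deg 0.3 shift [ 0.0125 -0.0079 -0.0227] goal [ 0.4833 -0.1706  0.0759]
```

>>> {"api": "apply_moves", "payload": {
  "commands": [
    [0,0,0,0.004,-0.0035,-0.006,20],
    [0,0,0,0.007,-0.0055,-0.012,20],
    [0,0,0,0.0105,-0.0072,-0.0185,20],
    [0,0,0,0.0125,-0.0079,-0.0227,20],
    [0,0,0,0.0125,-0.0079,-0.0227,20]
  ]
}}

```text
time: 22.45
tool_pos: [0.4844, -0.1713, 0.0789]
ee_rot: [-3.141, -0.412, 2.743]
wrist_force: [-0.8, -0.0, 0.4]
width: 0.0406
finger_force: 29.5
```

```bash
python3 st.py
python3 - <<'E'
from plan import *
al=np.radians(50)+np.pi/2-TH
planf(lane(0,.0676,.0),YAW,al);planf(lane(0,.0616,.0),YAW,al)
E
```

```text
22.45 tcp [ 0.4844 -0.1713  0.0789] rpy [-3.141 -0.412  2.743] F [-0.8 -0.   0.4] Frack [-0.7 -0.4  0.4] w 0.0406 29.5
grasp in rack mm [-14.6  -0.2  96.1] angle about hinge 48.25 rad 83.2
tool axes rack: z [-0.401 -0.    -0.916] y [ 0.     1.    -0.001] q [-0.44  0.39  1.32 -0.02  1.85 -1.61]
turn [ 0.0006 -0.      0.0003] deg 0.0 shift [-0.0003  0.0004 -0.0047] goal [ 0.4841 -0.1709  0.0741]
turn [ 0.0006 -0.      0.0003] deg 0.0 shift [-0.0053  0.0025 -0.0074] goal [ 0.4791 -0.1689  0.0715]
```

>>> {"api": "apply_moves", "payload": {
  "commands": [
    [0,0,0,0.0005,-0.0002,-0.0025,20],
    [0,0,0,0.001,-0.0004,-0.0048,20],
    [0,0,0,-0.0018,0.0008,-0.0062,20],
    [0,0,0,-0.0046,0.002,-0.0076,20],
    [0,0,0,-0.0066,0.0028,-0.0086,20]
  ]
}}

```text
time: 22.95
tool_pos: [0.4803, -0.1701, 0.0757]
ee_rot: [-3.14, -0.403, 2.743]
wrist_force: [1.9, -2.6, 19.3]
width: 0.0399
finger_force: 29.9
```

```bash
python3 st.py
```

```text
22.95 tcp [ 0.4803 -0.1701  0.0757] rpy [-3.14  -0.403  2.743] F [ 1.9 -2.6 19.3] Frack [ 2.8 -1.6 19.3] w 0.0399 29.9
grasp in rack mm [-19.   -0.6  93. ] angle about hinge 49.15 rad 77.9
tool axes rack: z [-0.392 -0.002 -0.92 ] y [-0.     1.    -0.002] q [-0.44  0.38  1.34 -0.02  1.83 -1.61]
```

>>> {"api": "apply_moves", "payload": {
  "commands": [
    [0,0,0,-0.0006,0.0003,0.0015,20],
    [0,0,0,-0.0013,0.0005,0.0029,20],
    [0,0,0,-0.0029,0.0012,0.002,20],
    [0,0,0,-0.0045,0.0019,0.0011,20],
    [0,0,0,-0.0053,0.0022,0.0007,20]
  ]
}}

```text
time: 23.45
tool_pos: [0.4752, -0.1679, 0.0735]
ee_rot: [-3.14, -0.403, 2.743]
wrist_force: [5.0, -3.5, 14.3]
width: 0.0403
finger_force: 29.9
```

```bash
python3 st.py
python3 - <<'E'
from plan import *
s=snap("side"); 
im=cv2.resize(s["pixels"][200:310,185:317],(660,550),interpolation=cv2.INTER_CUBIC)
for y in(.068,0,-.068):
  for k in(0,.105):
    q=proj(s,lane(y,k)); cv2.circle(im,(int((q[0]-185)*5),int((q[1]-200)*5)),2,(0,255,255),-1)
cv2.imwrite("pics/v10.png",im[:,:,::-1])
E
```

```text
23.45 tcp [ 0.4752 -0.1679  0.0735] rpy [-3.14  -0.403  2.743] F [ 5.  -3.5 14.3] Frack [ 6.  -1.3 14.3] w 0.0403 29.9
grasp in rack mm [-24.6  -0.6  90.8] angle about hinge 51.36 rad 72.7
tool axes rack: z [-0.392 -0.001 -0.92 ] y [ 0.     1.    -0.001] q [-0.44  0.37  1.36 -0.02  1.82 -1.61]
```

View pics/v10.png

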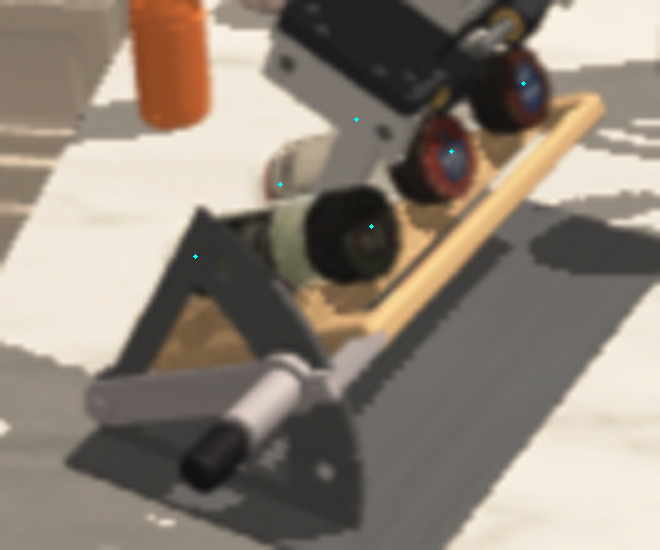

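>>> {"api": "apply_moves", "payload": {
  "commands": [
    [0,0,0,0.0004,0,0.001,55],
    [0,0,0,0.0004,0,0.001,55],
    [0,0,0,0.0004,0,0.001,55],
    [0,0,0,0.0004,0,0.001,55],
    [0,0,0,0.012,-0.005,0.033,55]
  ]
}}

```text
time: 24.0
tool_pos: [0.4803, -0.169, 0.0985]
ee_rot: [3.141, -0.426, 2.744]
wrist_force: [0.3, 0.0, 0.2]
width: 0.0516
finger_force: 0.0
```

>>> {"api": "apply_moves", "payload": {
  "commands": [
    [0,0,0,0.015,-0.006,0.038,55],
    [0,0,0,0.025,-0.01,0.08,55],
    [0,0,0,0,0.0,0.12,55],
    [0,0,0,-0.04,0.015,0.14,55],
    [0,0,0,-0.08,0.03,0.14,55]
  ]
}}

```text
time: 24.5
tool_pos: [0.4047, -0.1413, 0.246]
ee_rot: [-3.141, -0.406, 2.743]
wrist_force: [-0.1, -1.3, 0.5]
width: 0.0514
finger_force: 0.0
```

>>> {"api": "apply_moves", "payload": {
  "commands": [
    [0,-0.08,0,-0.04,0.04,0,55],
    [0,-0.16,0,-0.06,0.085,0,55],
    [0,-0.24,0,-0.07,0.13,0,55],
    [0,-0.3,0,-0.08,0.17,0,55],
    [0,-0.3,0,-0.08,0.17,0,55]
  ]
}}

```text
time: 25.0
tool_pos: [0.3219, 0.0321, 0.2443]
ee_rot: [3.023, -0.13, 2.781]
wrist_force: [0.7, -0.9, 0.5]
width: 0.0519
finger_force: 0.0
```

```bash
python3 st.py
python3 - <<'E'
from plan import *
s=snap("side"); t=snap("top")
def ov(s,x0,y0,x1,y1,k):
    im=cv2.resize(s["pixels"][y0:y1,x0:x1],None,fx=k,fy=k,interpolation=cv2.INTER_CUBIC)
    for y in(.068,0,-.068):
      for u in(0,.105):
        q=proj(s,lane(y,u)); cv2.circle(im,(int((q[0]-x0)*k),int((q[1]-y0)*k)),2,(0,255,255),-1)
    return im[:,:,::-1]
a=ov(s,190,205,320,325,3.0); b=ov(t,290,160,440,280,2.7)
h=min(a.shape[0],b.shape[0]); cv2.imwrite("pics/v11.png",np.hstack([a[:h],b[:h]])); print(a.shape,b.shape)
for q,g in(("pepper_mill",(.49,.18)),("tomato_tin",0),("oil_bottle",0),("garlic",0)):
    print(q,[np.round(d["extent"]).tolist() for d in masks_of("top",q)[:2]],[np.round(d["extent"]).tolist() for d in masks_of("side",q)[:1]])
E
```

```text
25.0 tcp [0.3219 0.0321 0.2443] rpy [ 3.023 -0.13   2.781] F [ 0.7 -0.9  0.5] Frack [ 1.  -0.6  0.5] w 0.0519 0.0
grasp in rack mm [-248.3  122.2  262.8] angle about hinge 127.93 rad 290.1
tool axes rack: z [-0.133  0.113 -0.985] y [-0.022  0.993  0.117] q [-0.23 -0.37  1.71  0.14  1.92 -1.39]
(360, 390, 3) (324, 405, 3)
pepper_mill [[196.0, 206.0, 225.0, 234.0]] [[274.0, 145.0, 293.0, 200.0]]
tomato_tin [[170.0, 278.0, 204.0, 308.0]] [[216.0, 165.0, 240.0, 188.0]]
oil_bottle [[232.0, 142.0, 268.0, 180.0]] [[316.0, 128.0, 350.0, 222.0]]
garlic [[218.0, 259.0, 231.0, 278.0]] [[236.0, 190.0, 251.0, 205.0]]
```

View pics/v11.png

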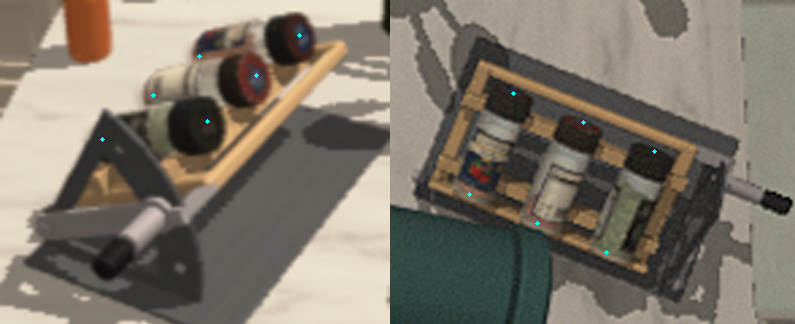

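```bash
python3 -c "
from bench import *
print(close_job())"
```

```text
the job is handed in; nothing more can be done
None
```

I handed the job in at about 25 s. The tray is raised to the middle hole with the plunger pin home. The green jar lies in the right groove and the blue jar in the middle groove, each foot against the ledge and lid up the slope. The third jar is still in its groove, and the mill, tin, oil bottle and garlic showed no change in the final pictures. I have no verdict from the judge.

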